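# Strip a signal lamp unit on the turntable

## Robot

A 7-joint arm with a two-finger parallel gripper is mounted at the origin on the work surface. World frame = base frame: x ahead of the robot, y to its left, z up, the work surface at z = 0. Lengths are in m, angles in rad, forces in N, time in s.
With the tool pointing down it reaches from about 0.35 to 0.9 m from the base axis. Payload 19.9 kg.
Tool frame: the origin (TCP) lies midway between the tips of the shut fingers; the grasp point (between the pads) lies behind it (ctrl.pinch_z is the z of the grasp point in the tool frame, in m); z points along the fingers, y is the line along which they close (so a half turn about z gives the same grasp; the last joint's range is limited). The gripper opens to 85 mm and grips with 20 to 120 N. Pads are 22 mm wide; open, the fingers measure 114 mm over their backs; the gripper's body (76 mm by 85 mm) begins 54 mm behind the grasp point. The pads swing forward as they close: fully open they stand 13 mm farther back than shut.
Start: joints at [-1.183, 0.417, -0.01, 1.614, 0.005, 1.111, -0.053], TCP at [0.26, 0.568, 0.231] pointing down, gripper open.
Joint ranges: [-2.81, 2.81], [-0.39, 2.02], [-1.27, 1.25], [0.06, 2.57], [-1.19, 4.33], [0.19, 2], [-2.82, 2.82]. Speed limits (rad/s): [1.89, 1.89, 2.39, 2.39, 3.01, 3.01, 3.01].

## Interface

Orientations are given as [roll, pitch, yaw] about the fixed x, y, z axes, in that order (R = Rz(yaw) Ry(pitch) Rx(roll)).
In Python, from bench import ctrl, capture, camera_params gives the robot as it stands.
- The arm moves only by the tool step_arm, never from a script. Its argument "rows" is a list of rows, each an object with "travel": the shift along the tool's x, y, z in mm, a list of three; "delta_rot": the turn, a rotation vector about the tool's x, y, z in rad, a list of three. In form: [{"travel": [dx, dy, dz], "delta_rot": [ax, ay, az]}, ...]. A call has 1 to 5 rows; each row is the pose to reach, as a shift and turn from the pose commanded when the call began, along the tool's axes at that moment; what a row does not reach only later rows make up. A row lasts 1/10 s, in which the tool goes at most 50 mm and 8.59 degrees, less where a joint would pass 70% of its speed; a pose out of reach is approached as far as the arm can. A call with a gripper value outside its range is refused whole. "gripper" is the finger opening in mm, from 0 to 85.4, set as the call begins (left out, the last holds). The fingers move at their own pace and stop on an object; "grip_force" is the grip in N (left out, the last holds). Time passes only in rows, so rows that repeat a pose let the fingers close. It gives the time, the measured TCP pose, the force, the opening and the grip force at its end, in the units of the state.
- ctrl.get_state(): the state, without advancing time (a new reading comes with each control period).
- capture(name): name is "scene" or "top" or "wrist"; returns the picture (384x512x3 uint8, blue, green, red); there is no depth.
- camera_params(name): a dict with "K" (3x3 intrinsics, pixels), "world_from_camera" (4x4, takes a point from camera to world coordinates); the wrist camera has in their place "mount" (4x4, takes a point from camera to tool coordinates, whose origin is the TCP and whose axes are the flange's). Camera axes: x right, y down, z forward; pixel columns grow to the right and rows downward; lengths in m; the calibration is good to about 2 mm. A picture is of the moment at which its call begins: read the wrist's pose just before it. camera_params takes no time and is no camera call.
- ctrl.job_done(): hands the job in; it is judged then, once.
The state is a dict: "t": time; "joints": joint angles; "qvel": joint speeds; "effort": joint torques, N m; "position": TCP position; "eef_rot": TCP orientation; "wrist_force": force on the tool from outside, world axes, zero at the start; "torque": the same for the moment, N m; "gripper_width": finger opening in m; "gripper_force": force on a finger pad.
Only numpy, scipy, OpenCV 4.12 (cv2) and the standard library are available. Lean on these libraries where they do the work, as an engineer would, in place of code of your own. Each camera call takes 0.05 s, during which the arm holds its last target. There are 200 camera calls.

## Task

Take the signal lamp unit on the cast-iron turntable apart from the top down, one part at a time: the green switch flat into the orange tray, then the nickel ring down over the brass post, then the amber glass roundel flat into the round blue cradle, then the grey backplate centred and square across the two timber bearers. Lower the glass gently rather than letting it drop, and leave the red-handled hex driver and the rubber strip of standoffs where they are.

Things in the scene. Friction and masses are not known exactly. Their poses are not given: they have to be found in the camera images.
- switch: green plastic load switch, a block 32 (x) by 20 (y) by 20 high with a black rocker 16 x 10 standing 3 mm proud of its top; about 35 g. Top of the stack at the start, lying on the ring. Origin: centre of its underside; z up.
- ring: nickel-plated steel clamp ring lying flat, outer diameter 42, bore 26, 14 high; about 60 g. At the start it lies on the roundel, roughly centred, under the switch. Origin: centre of its underside; z is its axis, up.
- roundel: amber glass signal roundel, a disc of diameter 62, 20 thick, about 130 g, fragile: never let it fall freely (about 1 cm of drop is too much). At the start it lies on the backplate under the ring. Origin: centre of its underside; z up.
- backplate: grey painted metal backplate 104 (x) by 66 (y) by 16 thick with four flush screws, about 220 g. Bottom of the stack: it lies flat, roughly centred, on the fixed dark cast-iron turntable (diameter 150, top 36 above the counter, does not turn). Origin: centre of its underside; x along its length, z up.
- tray: fixed orange open tray, the switch's place: inside 60 (x) by 48 (y), outside 70 by 58, floor 4 above the counter, rim 9 above the counter (5 above its floor). Origin: centre of its underside, on the counter.
- post: fixed brass post, the ring's place: diameter 10, rising from a black rubber foot of diameter 70 whose top is 10 above the counter; the post's tip is 38 above the counter. Origin: on the post's axis at the counter. The ring is home when it lies flat on the foot round the post.
- cradle: fixed round blue dish, the roundel's place: inside diameter 86, outside 96, floor 4 above the counter, rim 8 above the counter (4 above its floor). Origin: centre of its underside, on the counter.
- rack: fixed plywood base 130 (x) by 90 (y) by 8 with two timber bearers, the backplate's place. The bearers run along its y (90 long), 20 wide, centred at x = -30 and +30, tops 24 above the counter; the space between them is 40 wide. The backplate lies on both, its length along the rack's x (either way round), centred. Origin: centre of its underside, on the counter.
- standoffs: bystander, loose: three nickel-plated hex standoffs, 11 across and 30 tall, standing in a row in a black rubber strip 70 (x) by 26 (y) by 8; 38 high in all. Origin: centre of its underside.
- driver: bystander, loose: steel hex driver lying flat; red handle 80 long, 24 wide and high, towards its -x, and a shank 85 long, 8 thick, towards its +x. Origin: where shank meets handle, at counter height.
Things that resemble listed ones, but are neither listed nor needed, are in the scene too. What is meant by the backplate is not purple or turquoise, and is the smaller of those in its own colour.

How it is judged:
By the outcome, as a careful person would: the job done as asked, in the order asked, and still so for the second after the job is handed in, with the robot touching nothing.
It also fails if it takes over 128 s, if anything falls off the work surface, if the arm or the gripper's body presses on something with over 40 N, if the wrist force passes 120 N, or if a joint passes its speed limit or range.

## Working session

There is one attempt and no reset: what is moved stays moved. The work goes in short steps, Python scripts to look and compute and a tool call to move; the robot and the scene stay as the last step left them, time stands still between calls to the robot, and variables do not carry over. Pictures are saved under pics/ and viewed, at most 14 in all, crops included, and the job is handed in when it is done.

Besides the shell and the picture viewer there is one more tool, called after "Call:" as name([rows], argument=value, ...), one row to a line, values as JSON. step_arm: Moves the arm, as the interface text tells. Its arguments: {"type":"object","properties":{"rows":{"type":"array"},"gripper":{"type":"number"},"grip_force":{"type":"number"}},"required":["rows"]}

```bash
mkdir -p pics; ls; python3 - <<'E'
from bench import ctrl,capture,camera_params
import cv2,numpy as np
np.set_printoptions(precision=4,suppress=True)
print(ctrl.pinch_z,ctrl.get_state())
for n in("scene","top"):
    cv2.imwrite(f"pics/{n}0.png",cv2.resize(capture(n),(800,600),interpolation=cv2.INTER_CUBIC));print(n,camera_params(n))
print(camera_params("wrist"))
E
```

```text
pics
-0.0187 {'t': 0.0, 'joints': array([-1.1835,  0.418 , -0.0103,  1.6142,  0.0047,  1.1107, -0.053 ]), 'qvel': array([ 0.0002, -0.0008,  0.0005, -0.0011,  0.    , -0.0008, -0.0006]), 'effort': array([ -0.0003, -86.4451,   0.6789, -43.4888,   0.0191,   0.0074,
         0.    ]), 'position': array([0.2597, 0.5681, 0.2307]), 'eef_rot': array([-3.1404,  0.0001,  2.7128]), 'wrist_force': array([-0.1793,  0.5781,  0.4371]), 'torque': array([ 0.0023,  0.0082, -0.0107]), 'gripper_force': 0.0, 'gripper_width': 0.08527160060378516}
scene {'K': array([[375.5334,   0.    , 250.6239],
       [  0.    , 375.5334, 195.2648],
       [  0.    ,   0.    ,   1.    ]]), 'world_from_camera': array([[-0.3513,  0.6197, -0.7018,  1.1621],
       [ 0.9362,  0.2218, -0.2727,  0.3024],
       [-0.0133, -0.7528, -0.6581,  0.7392],
       [ 0.    ,  0.    ,  0.    ,  1.    ]])}
top {'K': array([[359.5849,   0.    , 248.2497],
       [  0.    , 359.5849, 189.2423],
       [  0.    ,   0.    ,   1.    ]]), 'world_from_camera': array([[-0.015 , -0.9914,  0.1303,  0.3029],
       [-0.9998,  0.017 ,  0.0138,  0.0071],
       [-0.0159, -0.1301, -0.9914,  1.3028],
       [ 0.    ,  0.    ,  0.    ,  1.    ]])}
{'K': array([[304.8524,   0.    , 255.8698],
       [  0.    , 304.8524, 188.1404],
       [  0.    ,   0.    ,   1.    ]]), 'mount': array([[-0.0009, -0.9649, -0.2626,  0.0656],
       [ 1.    , -0.0014,  0.0015, -0.0004],
       [-0.0018, -0.2626,  0.9649, -0.1423],
       [ 0.    ,  0.    ,  0.    ,  1.    ]])}
```

View pics/scene0.png

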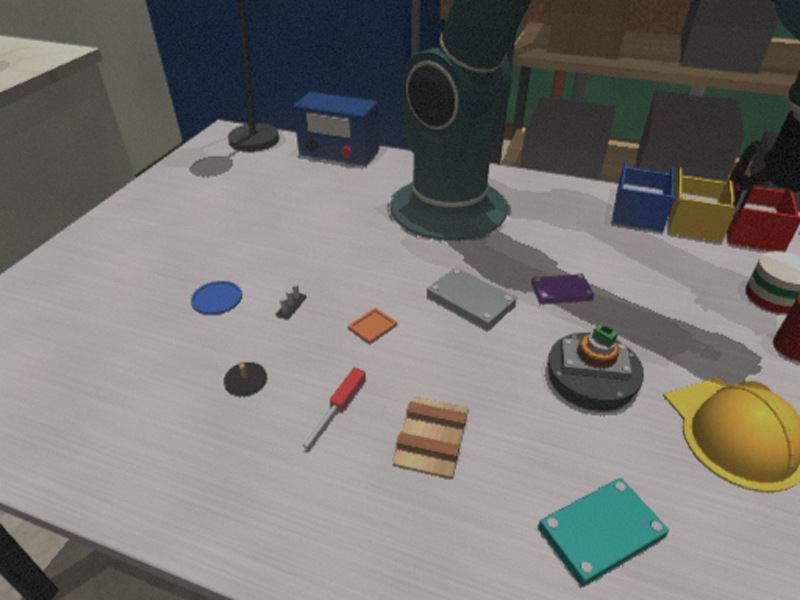

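View pics/top0.png

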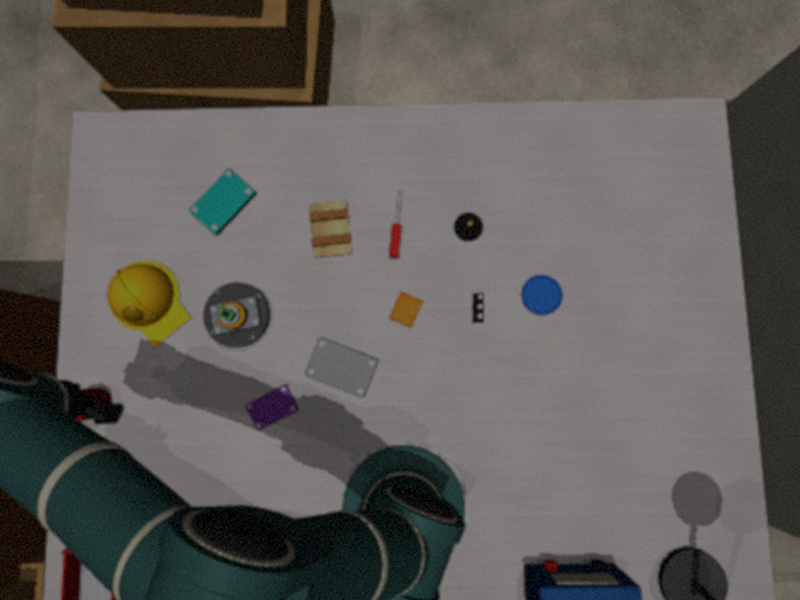

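Scene picture (800x600 px): candidates for the backplate are the grey plate on the turntable at (597,357), the larger loose grey plate at (471,297), purple at (562,288) and turquoise at (603,530). The smaller grey one on the turntable, under the roundel, ring and switch, fits. The tray is at (372,325), cradle (217,297), post (245,375) and rack (432,437). I'll check the stack in a crop and measure everything.

```bash
cat >h.py <<'E'
from bench import ctrl,capture,camera_params
import cv2,numpy as np
from scipy.spatial.transform import Rotation as R
np.set_printoptions(precision=4,suppress=True)
def cam(n,st=None):
    p=camera_params(n)
    if n!="wrist": return p["K"],p["world_from_camera"]
    T=np.eye(4);T[:3,:3]=R.from_euler('xyz',st["eef_rot"]).as_matrix();T[:3,3]=st["position"]
    return p["K"],T@p["mount"]
def px2w(K,T,uv,z):
    uv=np.atleast_2d(uv).astype(float)
    d=np.c_[uv,np.ones(len(uv))]@np.linalg.inv(K).T@T[:3,:3].T
    return (T[:3,3]+d*((z-T[2,3])/d[:,2])[:,None])[:,:2]
def w2px(K,T,P):
    c=(np.atleast_2d(P)-T[:3,3])@T[:3,:3]; q=c@K.T
    return q[:,:2]/q[:,2:]
def to_tool(target,st):
    "shift in tool axes (mm) for TCP to world target"
    return R.from_euler('xyz',st["eef_rot"]).inv().apply(np.array(target)-st["position"])*1000
E
python3 - <<'E'
from h import *
K,T=cam("top");im=capture("top");s=capture("scene")
h=cv2.cvtColor(im,cv2.COLOR_BGR2HSV)
def f(name,uv,z,lo,hi,r=30):
    u,v=[int(a*.64) for a in uv]
    m=cv2.inRange(h,lo,hi);w=np.zeros_like(m);w[v-r:v+r,u-r:u+r]=255;m&=w
    n,l,st,c=cv2.connectedComponentsWithStats(m);i=1+st[1:,4].argmax()
    cnt=cv2.findContours((l==i).astype('uint8'),0,1)[0][0]
    cnt=px2w(K,T,cnt[:,0]+0.0,z).astype('float32')
    rc=cv2.minAreaRect(cnt*1000);print(name,st[i,4],rc, "centroid",px2w(K,T,c[i],z))
f("tray",(406,310),.009,(5,120,60),(25,255,255))
f("cradle",(542,295),.008,(100,100,40),(130,255,255),35)
f("foot",(468,227),.010,(0,0,0),(180,255,70))
f("rack",(331,230),.012,(5,50,60),(30,255,255),40)
f("turntable",(237,315),.036,(0,0,0),(180,255,110),34)
f("driver",(395,240),.012,(0,150,60),(8,255,255),25)
f("standoff",(478,307),.008,(0,0,0),(180,255,90),20)
f("green",(228,315),.106,(45,80,40),(85,255,255),20)
f("amber",(230,315),.072,(8,130,60),(25,255,255),22)
a=cv2.resize(s[190:280,330:430],(600,540),interpolation=3)
cv2.imwrite("pics/c1.png",a)
E
```

```text
tray 279 ((441.97528076171875, -14.733036041259766), (54.51792907714844, 66.90982818603516), 65.79620361328125) centroid [[ 0.4419 -0.0147]]
cradle 512 ((470.90106201171875, -329.434814453125), (88.44464111328125, 88.69503021240234), 42.86574172973633) centroid [[ 0.4705 -0.33  ]]
foot 252 ((635.6473388671875, -165.91323852539062), (62.44425582885742, 64.32620239257812), 88.25383758544922) centroid [[ 0.6344 -0.1653]]
rack 833 ((635.801025390625, 160.83602905273438), (129.82589721679688, 91.23271942138672), 4.764217376708984) centroid [[0.6352 0.1603]]
turntable 1425 ((431.8422546386719, 370.39996337890625), (157.2569580078125, 152.89060974121094), 71.02095031738281) centroid [[0.4319 0.3693]]
driver 98 ((602.8102416992188, 7.523984909057617), (18.33543586730957, 74.9437255859375), 88.99847412109375) centroid [[0.6033 0.0074]]
standoff 122 ((443.1590881347656, -181.34934997558594), (25.26896858215332, 69.2012939453125), 88.02684020996094) centroid [[ 0.4401 -0.1801]]
green 46 ((428.1410217285156, 372.90692138671875), (32.27695083618164, 19.303892135620117), 62.900352478027344) centroid [[0.4281 0.3719]]
amber 89 ((427.5986633300781, 364.0079650878906), (46.056434631347656, 58.117774963378906), 78.22386932373047) centroid [[0.4268 0.359 ]]
```

View pics/c1.png

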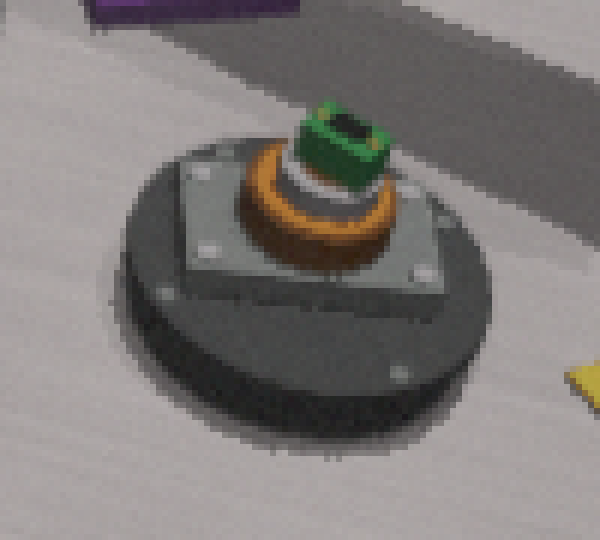

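The crop shows the small grey plate on the turntable, with the amber roundel (320,200), the ring and the green switch (345,145) on it, so the choice is right. Next I'll move the wrist camera over the stack, aligned with the switch.

Call:
step_arm([
  {"travel": [-47,-22,6],"delta_rot": [0,0,0.145]},
  {"travel": [-94,-44,12],"delta_rot": [0,0,0.29]},
  {"travel": [-141,-66,18],"delta_rot": [0,0,0.435]},
  {"travel": [-188,-87,24],"delta_rot": [0,0,0.58]},
  {"travel": [-237,-109,30],"delta_rot": [0,0,0.725]},
])

```text
t: 0.7
position: [0.4228, 0.3784, 0.2026]
eef_rot: [3.141, -0.0, 1.982]
wrist_force: [0.2, 1.8, -0.2]
gripper_width: 0.0852
gripper_force: 0.0
```

Call:
step_arm([
  {"travel": [0,0,0],"delta_rot": [0,0,0.145]},
  {"travel": [0,0,0],"delta_rot": [0,0,0.29]},
  {"travel": [0,0,0],"delta_rot": [0,0,0.435]},
  {"travel": [0,0,0],"delta_rot": [0,0,0.58]},
  {"travel": [0,0,0],"delta_rot": [0,0,0.725]},
])

```text
t: 1.2
position: [0.4218, 0.3801, 0.2026]
eef_rot: [-3.142, 0.0, 1.257]
wrist_force: [-0.5, 0.4, 0.5]
gripper_width: 0.0854
gripper_force: 0.0
```

Call:
step_arm([
  {"travel": [0,0,0],"delta_rot": [0,0,0.145]},
  {"travel": [0,0,0],"delta_rot": [0,0,0.16]},
  {"travel": [0,0,0],"delta_rot": [0,0,0.16]},
  {"travel": [0,0,0],"delta_rot": [0,0,0.16]},
])

```text
t: 1.6
position: [0.4218, 0.3802, 0.2027]
eef_rot: [3.142, 0.0, 1.106]
wrist_force: [-0.7, 0.8, -0.7]
gripper_width: 0.0855
gripper_force: 0.0
```

```bash
python3 - <<'E'
from h import *
st=ctrl.get_state();im=capture("wrist");cv2.imwrite("pics/w1raw.png",im);np.save("st1.npy",st,allow_pickle=True)
cv2.imwrite("pics/w1.png",cv2.resize(im,(800,600),interpolation=3));print(st)
E
```

```text
{'t': 1.6, 'joints': array([-1.0887,  0.3614,  0.3755,  1.7992, -0.1537,  1.0096, -1.1174]), 'qvel': array([ 0.003 , -0.0018, -0.0005, -0.0013, -0.    ,  0.0005, -0.0127]), 'effort': array([ -0.3477, -73.8445,   6.9446, -40.6175,   0.0084,   0.0029,
        -0.0616]), 'position': array([0.4218, 0.3802, 0.2027]), 'eef_rot': array([3.1416, 0.0001, 1.1065]), 'wrist_force': array([-0.6644,  0.821 , -0.6892]), 'torque': array([0.0221, 0.0569, 0.0059]), 'gripper_force': 0.0, 'gripper_width': 0.08552265922182749}
```

View pics/w1.png

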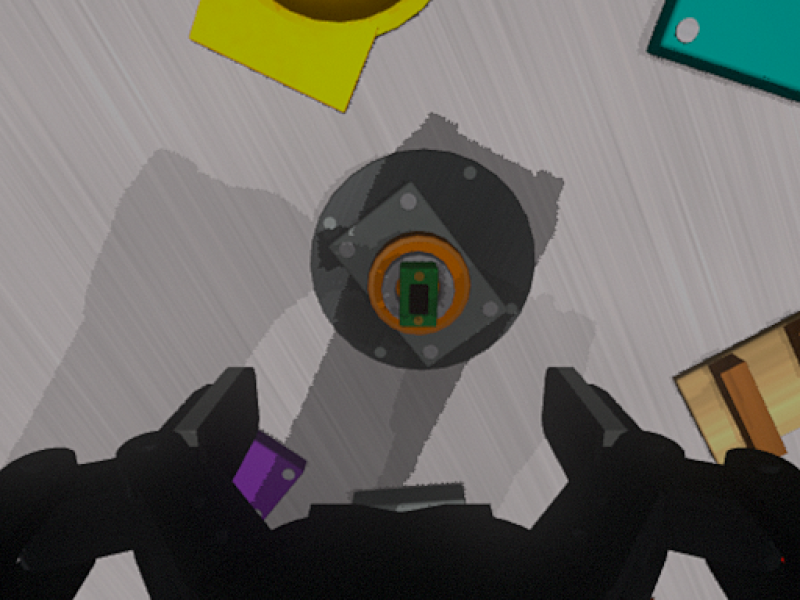

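The wrist view shows the switch at (419,294), the ring and roundel centred near (419,284), and the plate's corners at about (410,183), (330,245), (430,367) and (512,312). I'll measure these precisely.

```bash
python3 - <<'E'
from h import *
st=np.load("st1.npy",allow_pickle=True).item();im=cv2.imread("pics/w1raw.png");K,T=cam("wrist",st)
h=cv2.cvtColor(im,cv2.COLOR_BGR2HSV)
g=cv2.inRange(h,(45,80,30),(85,255,255));g[:140]=0;g[240:]=0;g[:,:220]=0;g[:,300:]=0
g=cv2.morphologyEx(g,cv2.MORPH_CLOSE,np.ones((9,9)))
c=max(cv2.findContours(g,0,1)[0],key=cv2.contourArea)[:,0]
print("px bbox",cv2.boundingRect(c));print("switch",cv2.minAreaRect((px2w(K,T,c,.106)*1000).astype('float32')))
a=cv2.inRange(h,(5,130,60),(20,255,255));a[:140]=0;a[240:]=0;a[:,:220]=0;a[:,310:]=0
c=max(cv2.findContours(a,0,1)[0],key=cv2.contourArea)[:,0];print("roundel",cv2.minEnclosingCircle((px2w(K,T,c,.072)*1000).astype('float32')))
q=px2w(K,T,np.array([(410,183),(330,245),(430,367),(512,312)])*.64,.052)
print("plate",q,q.mean(0))
E
```

```text
px bbox (256, 168, 24, 41)
switch ((431.561279296875, 376.6478576660156), (33.664024353027344, 18.91358757019043), 63.35066604614258)
roundel ((431.02197265625, 372.7519226074219), 30.545907974243164)
plate [[0.4529 0.4269]
 [0.3919 0.4156]
 [0.4119 0.3141]
 [0.4757 0.3249]] [0.4331 0.3704]
```

Call:
step_arm([
  {"travel": [1,10,40]},
  {"travel": [1,10,75]},
  {"travel": [1,10,100]},
  {"travel": [1,10,110]},
  {"travel": [1,10,110]},
], gripper=50, grip_force=25)

```text
invalid input at $.rows[0]: expected keys travel, delta_rot
```

Call:
step_arm([
  {"travel": [0,0,0]},
  {"travel": [0,0,0]},
  {"travel": [0,0,0]},
  {"travel": [0,0,0]},
  {"travel": [0,0,0]},
], gripper=5)

```text
invalid input at $.rows[0]: expected keys travel, delta_rot
```

```bash
python3 - <<'E'
from h import *
print(ctrl.get_state())
E
```

```text
{'t': 1.65, 'joints': array([-1.0885,  0.3614,  0.3756,  1.7992, -0.1538,  1.0097, -1.1181]), 'qvel': array([ 0.0018, -0.0012,  0.0022, -0.001 , -0.0003,  0.0028, -0.0126]), 'effort': array([ -0.2572, -73.8604,   6.8528, -40.6237,   0.0178,   0.002 ,
         0.0543]), 'position': array([0.4218, 0.3801, 0.2027]), 'eef_rot': array([-3.1416,  0.0001,  1.1056]), 'wrist_force': array([-0.1395, -0.4266, -0.3578]), 'torque': array([ 0.0019, -0.0537, -0.0281]), 'gripper_force': 0.0, 'gripper_width': 0.08507540729339047}
```

Call:
step_arm([
  {"travel": [1,10,40],"delta_rot": [0,0,0]},
  {"travel": [1,10,75],"delta_rot": [0,0,0]},
  {"travel": [1,10,100],"delta_rot": [0,0,0]},
  {"travel": [1,10,110],"delta_rot": [0,0,0]},
  {"travel": [1,10,110],"delta_rot": [0,0,0]},
], gripper=50, grip_force=25)

```text
t: 2.15
position: [0.431, 0.3761, 0.0919]
eef_rot: [-3.141, 0.002, 1.104]
wrist_force: [0.8, 0.0, 0.8]
gripper_width: 0.0501
gripper_force: 0.0
```

Call:
step_arm([
  {"travel": [0,0,0],"delta_rot": [0,0,0]},
  {"travel": [0,0,0],"delta_rot": [0,0,0]},
  {"travel": [0,0,0],"delta_rot": [0,0,0]},
  {"travel": [0,0,0],"delta_rot": [0,0,0]},
  {"travel": [0,0,0],"delta_rot": [0,0,0]},
], gripper=5)

```text
t: 2.65
position: [0.4318, 0.3771, 0.0941]
eef_rot: [3.141, -0.002, 1.103]
wrist_force: [-0.6, -1.6, 7.3]
gripper_width: 0.0193
gripper_force: 26.4
```

Call:
step_arm([
  {"travel": [0,0,-5],"delta_rot": [0,0,0]},
  {"travel": [0,0,-25],"delta_rot": [0,0,0]},
  {"travel": [0,0,-60],"delta_rot": [0,0,0]},
  {"travel": [0,0,-90],"delta_rot": [0,0,0]},
  {"travel": [0,0,-90],"delta_rot": [0,0,0]},
])

```text
t: 3.15
position: [0.4327, 0.3777, 0.1873]
eef_rot: [3.14, -0.006, 1.103]
wrist_force: [0.2, 0.6, -1.1]
gripper_width: 0.0193
gripper_force: 25.6
```

```bash
python3 - <<'E'
from h import *
st=ctrl.get_state();im=capture("wrist");s=capture("scene");np.save("st2.npy",st,allow_pickle=True);cv2.imwrite("pics/w2raw.png",im)
a=cv2.resize(im[80:384,130:400],(533,600),interpolation=3);b=cv2.resize(s[170:270,340:430],(267,297),interpolation=3)
o=np.zeros((600,800,3),np.uint8);o[:,:533]=a;o[:297,533:]=b;cv2.imwrite("pics/w2.png",o);print(st)
E
```

```text
{'t': 3.15, 'joints': array([-1.0708,  0.3882,  0.3777,  1.8022, -0.1703,  0.9763, -1.0918]), 'qvel': array([ 0.0076,  0.0514, -0.0172,  0.0522, -0.02  , -0.0646,  0.0152]), 'effort': array([ -0.7596, -76.933 ,   7.3532, -40.2288,   0.4426,   1.5799,
        -0.3789]), 'position': array([0.4327, 0.3777, 0.1873]), 'eef_rot': array([ 3.1399, -0.0064,  1.1028]), 'wrist_force': array([ 0.241 ,  0.5868, -1.0546]), 'torque': array([ 0.0133, -0.0616, -0.0283]), 'gripper_force': 25.61127483844757, 'gripper_width': 0.019286215442809996}
```

View pics/w2.png

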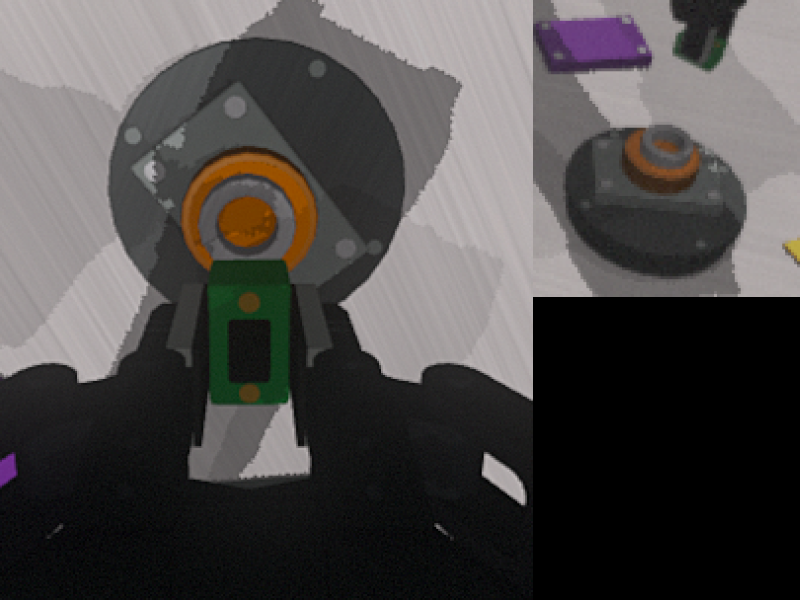

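The switch is held squarely and the ring and roundel did not move (ring at (248,222) in the crop). I'm going to the tray now.

Call:
step_arm([
  {"travel": [-43,23,0],"delta_rot": [0,0,-0.01]},
  {"travel": [-86,46,0],"delta_rot": [0,0,-0.02]},
  {"travel": [-130,69,0],"delta_rot": [0,0,-0.03]},
  {"travel": [-173,92,0],"delta_rot": [0,0,-0.045]},
  {"travel": [-216,115,0],"delta_rot": [0,0,-0.045]},
])

```text
t: 3.75
position: [0.4355, 0.1299, 0.1821]
eef_rot: [-3.141, 0.001, 1.149]
wrist_force: [1.2, 0.3, 0.2]
gripper_width: 0.0192
gripper_force: 25.6
```

Call:
step_arm([
  {"travel": [-43,23,0],"delta_rot": [0,0,0]},
  {"travel": [-86,46,0],"delta_rot": [0,0,0]},
  {"travel": [-115,60,0],"delta_rot": [0,0,0]},
  {"travel": [-130,70,0],"delta_rot": [0,0,0]},
  {"travel": [-130,70,0],"delta_rot": [0,0,0]},
])

```text
t: 4.25
position: [0.4465, -0.0178, 0.1822]
eef_rot: [-3.141, 0.001, 1.144]
wrist_force: [-0.7, 0.7, -0.8]
gripper_width: 0.0192
gripper_force: 25.6
```

```bash
cat >>h.py <<'E'
def seg(im,K,T,lo,hi,z,roi=None,close=9):
    h=cv2.cvtColor(im,cv2.COLOR_BGR2HSV);m=cv2.inRange(h,lo,hi)
    if roi: w=np.zeros_like(m);w[roi[1]:roi[3],roi[0]:roi[2]]=255;m&=w
    m=cv2.morphologyEx(m,cv2.MORPH_CLOSE,np.ones((close,close)))
    c=max(cv2.findContours(m,0,1)[0],key=cv2.contourArea)[:,0]
    w=(px2w(K,T,c,z)*1000).astype('float32')
    print("bbox px",cv2.boundingRect(c),"area",cv2.contourArea(c),"rect",cv2.minAreaRect(w),"circ",cv2.minEnclosingCircle(w))
    return w
E
python3 - <<'E'
from h import *
st=np.load("st2.npy",allow_pickle=True).item();im=cv2.imread("pics/w2raw.png");K,T=cam("wrist",st)
s=1.974;o=np.array([130,80])
print("ring",px2w(K,T,np.array([(199,222),(297,222),(248,176),(248,222)])/s+o,.086))
print("roundel");seg(im,K,T,(5,130,50),(20,255,255),.072,(200,140,320,225))
st=ctrl.get_state();im=capture("wrist");K,T=cam("wrist",st);cv2.imwrite("pics/w3raw.png",im)
print(st["position"],st["eef_rot"]);print("tray");seg(im,K,T,(5,130,50),(20,255,255),.009)
cv2.imwrite("pics/w3.png",im)
E
```

```text
ring [[0.4136 0.3841]
 [0.4504 0.3655]
 [0.4409 0.3924]
 [0.432  0.3748]]
roundel
bbox px (222, 154, 69, 64) area 2496.5 rect ((433.3005676269531, 376.22216796875), (56.35222625732422, 59.78004455566406), 61.630367279052734) circ ((431.6709899902344, 373.59515380859375), 31.311336517333984)
[ 0.4465 -0.0178  0.1822] [-3.1412  0.0011  1.1441]
tray
bbox px (218, 141, 68, 55) area 3447.0 rect ((443.8912353515625, -14.686580657958984), (57.949378967285156, 69.642822265625), 65.5052261352539) circ ((444.1161804199219, -14.332388877868652), 44.56953048706055)
```

View pics/w3.png

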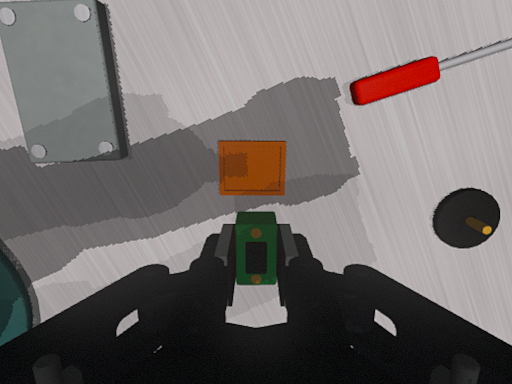

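The tray at (252,168) is clear and measured at (443.9, -14.7) mm. I'm lowering the switch into it.

Call:
step_arm([
  {"travel": [2,-4,45],"delta_rot": [0,0,0]},
  {"travel": [2,-4,90],"delta_rot": [0,0,0]},
  {"travel": [2,-4,130],"delta_rot": [0,0,0]},
  {"travel": [2,-4,155],"delta_rot": [0,0,0]},
  {"travel": [2,-4,158],"delta_rot": [0,0,0]},
])

```text
t: 4.8
position: [0.4419, -0.0112, 0.0221]
eef_rot: [-3.137, 0.003, 1.149]
wrist_force: [-0.1, -0.6, 0.7]
gripper_width: 0.0192
gripper_force: 25.6
```

Call:
step_arm([
  {"travel": [0,0,2],"delta_rot": [0,0,0]},
  {"travel": [0,0,4],"delta_rot": [0,0,0]},
  {"travel": [0,0,6],"delta_rot": [0,0,0]},
  {"travel": [0,0,8],"delta_rot": [0,0,0]},
  {"travel": [0,0,8],"delta_rot": [0,0,0]},
])

```text
t: 5.3
position: [0.4442, -0.0118, 0.017]
eef_rot: [3.141, -0.0, 1.148]
wrist_force: [-0.8, 0.6, -1.1]
gripper_width: 0.0189
gripper_force: 25.6
```

Call:
step_arm([
  {"travel": [-2,0,1.5],"delta_rot": [0,0,0]},
  {"travel": [-2,0,3],"delta_rot": [0,0,0]},
  {"travel": [-2,0,4],"delta_rot": [0,0,0]},
  {"travel": [-2,0,4],"delta_rot": [0,0,0]},
])

```text
t: 5.7
position: [0.4432, -0.0139, 0.0131]
eef_rot: [-3.141, -0.0, 1.147]
wrist_force: [-4.8, -0.2, 17.2]
gripper_width: 0.0195
gripper_force: 27.7
```

Call:
step_arm([
  {"travel": [0,0,0.5],"delta_rot": [0,0,0]},
  {"travel": [0,0,1],"delta_rot": [0,0,0]},
  {"travel": [0,0,1],"delta_rot": [0,0,0]},
])

```text
t: 6.0
position: [0.4433, -0.0138, 0.0125]
eef_rot: [-3.141, -0.001, 1.148]
wrist_force: [-8.9, -0.1, 35.2]
gripper_width: 0.0197
gripper_force: 30.4
```

Call:
step_arm([
  {"travel": [0,0,-1.5],"delta_rot": [0,0,0]},
  {"travel": [0,0,-1.5],"delta_rot": [0,0,0]},
])

```text
t: 6.2
position: [0.4434, -0.0138, 0.0133]
eef_rot: [3.141, -0.0, 1.148]
wrist_force: [1.0, -0.8, -0.1]
gripper_width: 0.019
gripper_force: 26.1
```

Call:
step_arm([
  {"travel": [0,0,0],"delta_rot": [0,0,0]},
  {"travel": [0,0,0],"delta_rot": [0,0,0]},
  {"travel": [0,0,-10],"delta_rot": [0,0,0]},
  {"travel": [0,0,-30],"delta_rot": [0,0,0]},
  {"travel": [0,0,-70],"delta_rot": [0,0,0]},
], gripper=40)

```text
t: 6.7
position: [0.4419, -0.0141, 0.0831]
eef_rot: [-3.139, 0.003, 1.147]
wrist_force: [0.6, 0.3, 1.7]
gripper_width: 0.0403
gripper_force: 0.0
```

Call:
step_arm([
  {"travel": [0,0,-45],"delta_rot": [0,0,0]},
  {"travel": [0,0,-80],"delta_rot": [0,0,0]},
  {"travel": [0,0,-100],"delta_rot": [0,0,0]},
  {"travel": [0,0,-100],"delta_rot": [0,0,0]},
], gripper=65)

```text
t: 7.1
position: [0.4444, -0.0137, 0.1861]
eef_rot: [3.138, -0.003, 1.148]
wrist_force: [-0.7, 0.4, -1.2]
gripper_width: 0.0651
gripper_force: 0.0
```

```bash
python3 - <<'E'
from h import *
st=ctrl.get_state();im=capture("wrist");K,T=cam("wrist",st)
print(st["position"],st["eef_rot"]);seg(im,K,T,(45,80,30),(85,255,255),.024,(200,120,320,230))
a=im[100:280,170:340];print(to_tool((.432,.375,.19),st))
cv2.imwrite("pics/w4.png",cv2.resize(a,None,fx=3,fy=3))
E
```

```text
[ 0.4444 -0.0137  0.1861] [ 3.1382 -0.0033  1.1477]
bbox px (245, 159, 19, 32) area 531.5 rect ((443.1572265625, -14.888168334960938), (32.53826904296875, 18.282268524169922), 66.0527114868164) circ ((443.53533935546875, -15.12762451171875), 18.390941619873047)
[ 349.3405 -170.8237   -3.2902]
```

View pics/w4.png

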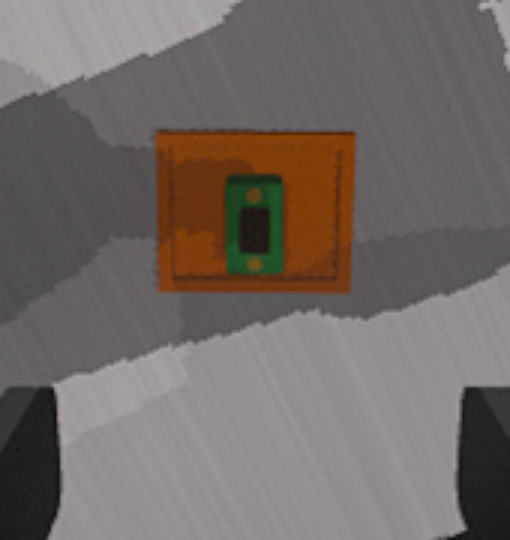

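The switch lies flat in the tray, well inside its walls. Next is the ring.

Call:
step_arm([
  {"travel": [44,-21,0],"delta_rot": [0,0,0]},
  {"travel": [88,-43,0],"delta_rot": [0,0,0]},
  {"travel": [132,-64,0],"delta_rot": [0,0,0]},
  {"travel": [176,-86,0],"delta_rot": [0,0,0]},
  {"travel": [220,-108,0],"delta_rot": [0,0,0]},
])

```text
t: 7.65
position: [0.4341, 0.2327, 0.1824]
eef_rot: [-3.141, 0.001, 1.147]
wrist_force: [1.2, -0.7, -0.1]
gripper_width: 0.0648
gripper_force: 0.0
```

Call:
step_arm([
  {"travel": [44,-21,0],"delta_rot": [0,0,0]},
  {"travel": [88,-43,0],"delta_rot": [0,0,0]},
  {"travel": [115,-56,0],"delta_rot": [0,0,0]},
  {"travel": [129,-63,0],"delta_rot": [0,0,0]},
  {"travel": [129,-63,0],"delta_rot": [0,0,0]},
])

```text
t: 8.15
position: [0.4298, 0.3757, 0.182]
eef_rot: [-3.141, 0.002, 1.15]
wrist_force: [-0.4, -0.1, -0.6]
gripper_width: 0.065
gripper_force: 0.0
```

```bash
python3 - <<'E'
from h import *
st=ctrl.get_state();im=capture("wrist");K,T=cam("wrist",st);cv2.imwrite("pics/w5.png",im)
print(st["position"],st["eef_rot"])
seg(im,K,T,(5,130,50),(20,255,255),.072,(200,100,320,240))
g=cv2.GaussianBlur(im[:,:,0],(3,3),0)   # blue: amber ~0, ring bright
m=((g>45)*255).astype('uint8');c0=w2px(K,T,[.432,.375,.086])[0];print(c0)
# radial edge points of ring outer (grey->amber)
h=cv2.cvtColor(im,cv2.COLOR_BGR2HSV);P=[]
for a in np.linspace(0,2*np.pi,48,endpoint=False):
    for r in np.arange(30,14,-.25):
        u=c0+r*np.array([np.cos(a),np.sin(a)]);x,y=u.round().astype(int)
        if h[y,x,1]<90 and r<29: P.append(u);break
P=np.array(P,np.float32);w=(px2w(K,T,P,.086)*1000).astype('float32')
print(len(P),cv2.fitEllipse(w),to_tool((.432,.375,.078),st))
E
```

```text
[0.4298 0.3757 0.182 ] [-3.1412  0.0018  1.1498]
bbox px (223, 153, 71, 69) area 3732.0 rect ((431.1432189941406, 372.58575439453125), (60.378597259521484, 60.203975677490234), 65.8331527709961) circ ((431.0559387207031, 372.62451171875), 30.61630630493164)
[257.8006 189.5357]
48 ((430.9941711425781, 374.6299743652344), (40.41109085083008, 42.605003356933594), 158.11090087890625) [  0.3976   2.3238 103.9958]
```

Call:
step_arm([
  {"travel": [0,2,40],"delta_rot": [0,0,0]},
  {"travel": [0,2,75],"delta_rot": [0,0,0]},
  {"travel": [0,2,95],"delta_rot": [0,0,0]},
  {"travel": [0,2,104],"delta_rot": [0,0,0]},
  {"travel": [0,2,104],"delta_rot": [0,0,0]},
], gripper=54)

```text
t: 8.7
position: [0.4325, 0.3722, 0.0786]
eef_rot: [-3.141, 0.002, 1.146]
wrist_force: [0.2, 0.4, 0.8]
gripper_width: 0.0542
gripper_force: 0.0
```

Call:
step_arm([
  {"travel": [0,0,0],"delta_rot": [0,0,0]},
  {"travel": [0,0,0],"delta_rot": [0,0,0]},
  {"travel": [0,0,0],"delta_rot": [0,0,0]},
  {"travel": [0,0,0],"delta_rot": [0,0,0]},
], gripper=25, grip_force=30)

```text
t: 9.1
position: [0.4331, 0.3739, 0.0805]
eef_rot: [3.141, -0.002, 1.147]
wrist_force: [-0.7, -3.7, 8.4]
gripper_width: 0.0396
gripper_force: 30.7
```

Call:
step_arm([
  {"travel": [0,0,-5],"delta_rot": [0,0,0]},
  {"travel": [0,0,-25],"delta_rot": [0,0,0]},
  {"travel": [0,0,-60],"delta_rot": [0,0,0]},
  {"travel": [0,0,-100],"delta_rot": [0,0,0]},
  {"travel": [0,0,-105],"delta_rot": [0,0,0]},
])

```text
t: 9.6
position: [0.434, 0.3751, 0.1893]
eef_rot: [3.14, -0.007, 1.148]
wrist_force: [1.5, -1.2, -0.8]
gripper_width: 0.0391
gripper_force: 30.5
```

Call:
step_arm([
  {"travel": [-34,34,0],"delta_rot": [0,0,0]},
  {"travel": [-68,68,0],"delta_rot": [0,0,0]},
  {"travel": [-102,102,0],"delta_rot": [0,0,0]},
  {"travel": [-136,136,0],"delta_rot": [0,0,0]},
  {"travel": [-170,170,0],"delta_rot": [0,0,0]},
])

```text
t: 10.1
position: [0.5179, 0.1474, 0.1846]
eef_rot: [3.141, -0.001, 1.148]
wrist_force: [1.0, 0.9, -0.6]
gripper_width: 0.0401
gripper_force: 30.5
```

Call:
step_arm([
  {"travel": [-34,34,0],"delta_rot": [0,0,0]},
  {"travel": [-68,68,0],"delta_rot": [0,0,0]},
  {"travel": [-102,102,0],"delta_rot": [0,0,0]},
  {"travel": [-136,136,0],"delta_rot": [0,0,0]},
  {"travel": [-170,170,0],"delta_rot": [0,0,0]},
])

```text
t: 10.6
position: [0.6033, -0.0774, 0.1845]
eef_rot: [3.141, -0.001, 1.148]
wrist_force: [0.1, 1.2, 0.0]
gripper_width: 0.0395
gripper_force: 30.5
```

Call:
step_arm([
  {"travel": [-34,34,0],"delta_rot": [0,0,0]},
  {"travel": [-60,60,0],"delta_rot": [0,0,0]},
  {"travel": [-68,67,0],"delta_rot": [0,0,0]},
  {"travel": [-68,67,0],"delta_rot": [0,0,0]},
])

```text
t: 11.0
position: [0.6358, -0.1672, 0.1841]
eef_rot: [3.141, 0.001, 1.145]
wrist_force: [-0.9, 0.3, -0.6]
gripper_width: 0.0394
gripper_force: 30.5
```

```bash
python3 - <<'E'
from h import *
st=ctrl.get_state();im=capture("wrist");K,T=cam("wrist",st);cv2.imwrite("pics/w6.png",cv2.resize(im,(800,600),interpolation=3));cv2.imwrite("pics/w6raw.png",im)
np.save("st6.npy",st,allow_pickle=True);print(st["position"],st["eef_rot"],st["gripper_width"],w2px(K,T,[.636,-.165,.038])*800/512)
E
```

```text
[ 0.6358 -0.1672  0.1841] [3.1414 0.0008 1.1452] 0.039431037200929164 [[397.3968 271.8926]]
```

View pics/w6.png

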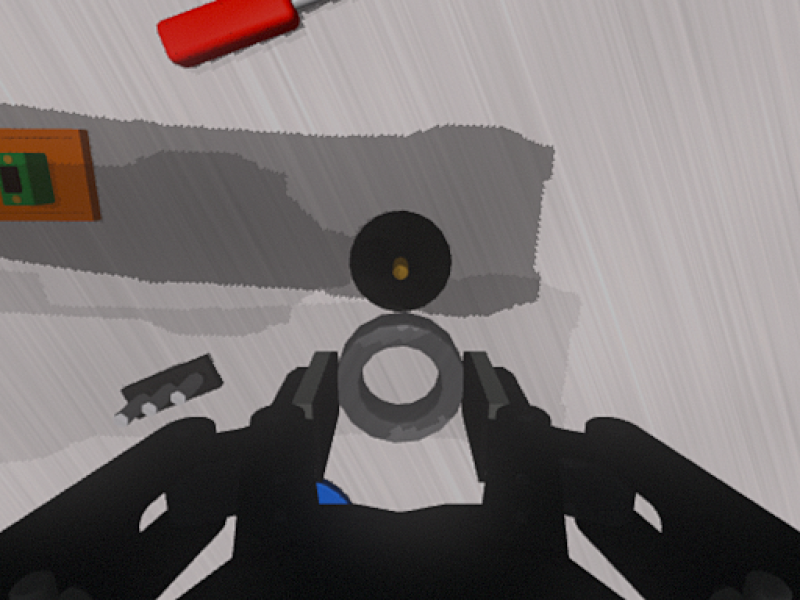

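The ring is held at about (400,375) and the post tip is at (400,271). I'll work out both positions.

```bash
python3 - <<'E'
from h import *
st=np.load("st6.npy",allow_pickle=True).item();K,T=cam("wrist",st);s=.64
print("post tip",px2w(K,T,np.array([400,271])*s,.038),"foot",px2w(K,T,np.array([401,260.5])*s,.010))
z=st["position"][2]+.0055
r=px2w(K,T,np.array([(401,314),(338,375),(464,375)])*s,z);print("ring pts",r,r[1:].mean(0), r[0]-.021*np.array([np.cos(1.1452),np.sin(1.1452)]))
E
```

```text
post tip [[ 0.6377 -0.1652]] foot [[ 0.6388 -0.1645]]
ring pts [[ 0.6464 -0.1469]
 [ 0.6202 -0.1569]
 [ 0.656  -0.1732]] [ 0.6381 -0.165 ] [ 0.6377 -0.166 ]
```

Call:
step_arm([
  {"travel": [0,0,45],"delta_rot": [0,0,0]},
  {"travel": [0,0,90],"delta_rot": [0,0,0]},
  {"travel": [0,0,120],"delta_rot": [0,0,0]},
  {"travel": [0,0,126],"delta_rot": [0,0,0]},
  {"travel": [0,0,126],"delta_rot": [0,0,0]},
])

```text
t: 11.55
position: [0.636, -0.164, 0.0584]
eef_rot: [-3.141, -0.0, 1.149]
wrist_force: [-0.6, 0.7, 0.3]
gripper_width: 0.0395
gripper_force: 30.6
```

```bash
python3 - <<'E'
from h import *
st=ctrl.get_state();im=capture("wrist");K,T=cam("wrist",st);cv2.imwrite("pics/w7.png",cv2.resize(im[140:340,150:360],(630,600),interpolation=3))
print(st["position"],st["eef_rot"])
E
```

```text
[ 0.636  -0.164   0.0584] [-3.1408 -0.0001  1.1491]
```

View pics/w7.png

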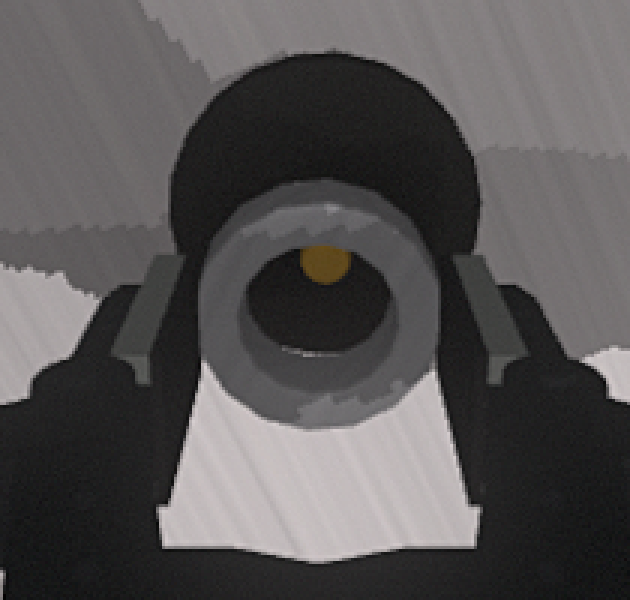

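The post tip (325,262) shows through the bore. I'll check the offset, allowing for parallax.

```bash
python3 - <<'E'
from h import *
st=ctrl.get_state();K,T=cam("wrist",st);o=np.array([150,140])
p=px2w(K,T,np.array([325,262])/3+o,.038)[0]
z=st["position"][2]
r=px2w(K,T,np.array([(199,300),(440,300),(320,178),(320,430)])/3+o,z+.0055)
b=px2w(K,T,np.array([(239,320),(399,320)])/3+o,z-.0)
Rt=R.from_euler('xyz',st["eef_rot"]).inv()
f=lambda q:Rt.apply(np.r_[q-st["position"][:2],0])[:2]*1000
print("post",p,f(p),"ring",[f(q) for q in r],f(r[:2].mean(0)))
E
```

```text
post [ 0.638 -0.167] [-1.7331  2.251 ] ring [array([  2.8818, -18.4506]), array([ 2.8376, 20.7107]), array([23.6025,  1.2154]), array([-21.0429,   1.2041])] [2.8597 1.1301]
```

Call:
step_arm([
  {"travel": [-3,1,0],"delta_rot": [0,0,0]},
  {"travel": [-3,1,10],"delta_rot": [0,0,0]},
  {"travel": [-3,1,22],"delta_rot": [0,0,0]},
  {"travel": [-3,1,32],"delta_rot": [0,0,0]},
  {"travel": [-3,1,35],"delta_rot": [0,0,0]},
])

```text
t: 12.1
position: [0.6349, -0.1682, 0.0215]
eef_rot: [-3.14, 0.001, 1.148]
wrist_force: [-0.9, 0.4, -0.8]
gripper_width: 0.0396
gripper_force: 30.6
```

Call:
step_arm([
  {"travel": [0,0,1],"delta_rot": [0,0,0]},
  {"travel": [0,0,2],"delta_rot": [0,0,0]},
  {"travel": [0,0,2],"delta_rot": [0,0,0]},
])

```text
t: 12.4
position: [0.6359, -0.1685, 0.0214]
eef_rot: [3.141, 0.0, 1.148]
wrist_force: [-0.3, 0.5, -0.5]
gripper_width: 0.0397
gripper_force: 30.6
```

Call:
step_arm([
  {"travel": [0,0,0.7],"delta_rot": [0,0,0]},
  {"travel": [0,0,1.4],"delta_rot": [0,0,0]},
  {"travel": [0,0,2],"delta_rot": [0,0,0]},
  {"travel": [0,0,2],"delta_rot": [0,0,0]},
])

```text
t: 12.8
position: [0.6357, -0.1684, 0.0192]
eef_rot: [-3.142, 0.0, 1.148]
wrist_force: [0.8, -0.5, -0.3]
gripper_width: 0.0395
gripper_force: 30.6
```

Call:
step_arm([
  {"travel": [0,0,0.5],"delta_rot": [0,0,0]},
  {"travel": [0,0,1],"delta_rot": [0,0,0]},
  {"travel": [0,0,1],"delta_rot": [0,0,0]},
])

```text
t: 13.1
position: [0.6358, -0.1685, 0.0186]
eef_rot: [3.141, -0.0, 1.148]
wrist_force: [-1.8, 0.5, 6.5]
gripper_width: 0.0395
gripper_force: 31.3
```

Contact. I'll release, rise, and check.

Call:
step_arm([
  {"travel": [0,0,0],"delta_rot": [0,0,0]},
  {"travel": [0,0,0],"delta_rot": [0,0,0]},
  {"travel": [0,0,0],"delta_rot": [0,0,0]},
  {"travel": [0,0,-15],"delta_rot": [0,0,0]},
  {"travel": [0,0,-50],"delta_rot": [0,0,0]},
], gripper=56)

```text
t: 13.6
position: [0.6342, -0.1681, 0.0672]
eef_rot: [-3.138, 0.001, 1.148]
wrist_force: [0.3, -0.8, 0.6]
gripper_width: 0.0562
gripper_force: 0.0
```

Call:
step_arm([
  {"travel": [0,0,-50],"delta_rot": [0,0,0]},
  {"travel": [0,0,-90],"delta_rot": [0,0,0]},
  {"travel": [0,0,-120],"delta_rot": [0,0,0]},
  {"travel": [0,0,-120],"delta_rot": [0,0,0]},
], gripper=78)

```text
t: 14.0
position: [0.6374, -0.1692, 0.1939]
eef_rot: [3.135, -0.002, 1.148]
wrist_force: [0.4, -0.5, 0.3]
gripper_width: 0.078
gripper_force: 0.0
```

```bash
python3 - <<'E'
from h import *
st=ctrl.get_state();im=capture("wrist")
print(st["position"],st["eef_rot"]);a=im[120:230,200:320]
cv2.imwrite("pics/w8.png",cv2.resize(a,None,fx=3.5,fy=3.5,interpolation=3));print(to_tool((.431,.373,.182),st))
E
```

```text
[ 0.6374 -0.1692  0.1939] [ 3.1347 -0.0018  1.1476]
[ 409.5892 -410.9791    9.8227]
```

View pics/w8.png

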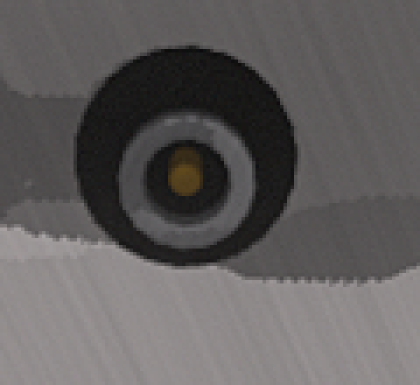

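The ring lies flat on the foot around the post (185,175). Next is the roundel. I'll turn the gripper in line with the plate's long axis (about 102°).

Call:
step_arm([
  {"travel": [34,-34,0],"delta_rot": [0,0,0]},
  {"travel": [68,-68,0],"delta_rot": [0,0,0]},
  {"travel": [102,-102,0],"delta_rot": [0,0,0]},
  {"travel": [136,-136,0],"delta_rot": [0,0,0]},
  {"travel": [170,-170,0],"delta_rot": [0,0,0]},
])

```text
t: 14.55
position: [0.549, 0.058, 0.1879]
eef_rot: [-3.141, 0.001, 1.148]
wrist_force: [0.6, 1.0, 0.1]
gripper_width: 0.0781
gripper_force: 0.0
```

Call:
step_arm([
  {"travel": [34,-34,0],"delta_rot": [0,0,0]},
  {"travel": [68,-68,0],"delta_rot": [0,0,0]},
  {"travel": [102,-102,0],"delta_rot": [0,0,0]},
  {"travel": [136,-136,0],"delta_rot": [0,0,0]},
  {"travel": [170,-170,0],"delta_rot": [0,0,0]},
])

```text
t: 15.05
position: [0.4639, 0.2827, 0.188]
eef_rot: [-3.141, 0.001, 1.148]
wrist_force: [1.5, -0.5, -0.1]
gripper_width: 0.0781
gripper_force: 0.0
```

Call:
step_arm([
  {"travel": [30,-30,0],"delta_rot": [0,0,-0.126]},
  {"travel": [60,-60,4],"delta_rot": [0,0,-0.252]},
  {"travel": [69,-70,8],"delta_rot": [0,0,-0.378]},
  {"travel": [69,-70,8],"delta_rot": [0,0,-0.504]},
  {"travel": [69,-70,8],"delta_rot": [0,0,-0.63]},
])

```text
t: 15.55
position: [0.429, 0.373, 0.1795]
eef_rot: [-3.14, 0.001, 1.784]
wrist_force: [1.1, 0.8, -0.7]
gripper_width: 0.0778
gripper_force: 0.0
```

Call:
step_arm([
  {"travel": [0,0,0],"delta_rot": [0,0,0]},
  {"travel": [0,0,0],"delta_rot": [0,0,0]},
])

```text
t: 15.75
position: [0.4297, 0.3725, 0.18]
eef_rot: [-3.141, 0.0, 1.773]
wrist_force: [-0.1, -0.8, -0.3]
gripper_width: 0.0779
gripper_force: 0.0
```

```bash
python3 - <<'E'
from h import *
st=ctrl.get_state();im=capture("wrist");K,T=cam("wrist",st);cv2.imwrite("pics/w9raw.png",im);np.save("st9.npy",st,allow_pickle=True)
print(st["position"],st["eef_rot"],np.degrees(st["eef_rot"][2]))
w=seg(im,K,T,(5,130,40),(20,255,255),.072,(180,80,340,260));c=w.mean(0)
m=np.array(cv2.minEnclosingCircle(w)[0])/1000;print(to_tool((m[0],m[1],.059),st))
cv2.imwrite("pics/w9.png",cv2.resize(im[70:280,140:380],None,fx=2.5,fy=2.5,interpolation=3))
E
```

```text
[0.4297 0.3725 0.18  ] [-3.1411  0.0004  1.7735] 101.61219691205311
bbox px (221, 148, 72, 72) area 3897.5 rect ((430.73016357421875, 372.781005859375), (60.910736083984375, 60.858917236328125), 56.255252838134766) circ ((430.64276123046875, 373.4100036621094), 31.366168975830078)
[  0.7832   1.1655 121.0035]
```

View pics/w9.png

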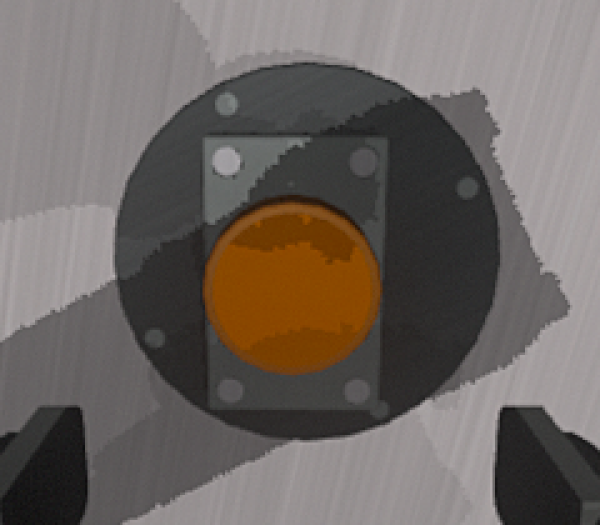

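The roundel (293,287) is centred under the tool and the plate is square to the view. I'm descending to grasp it.

Call:
step_arm([
  {"travel": [0,1,40],"delta_rot": [0,0,0]},
  {"travel": [0,1,80],"delta_rot": [0,0,0]},
  {"travel": [0,1,110],"delta_rot": [0,0,0]},
  {"travel": [0,1,119],"delta_rot": [0,0,0]},
  {"travel": [0,1,119],"delta_rot": [0,0,0]},
])

```text
t: 16.3
position: [0.4305, 0.3726, 0.0606]
eef_rot: [-3.14, 0.001, 1.776]
wrist_force: [0.7, -0.3, 0.8]
gripper_width: 0.078
gripper_force: 0.0
```

Call:
step_arm([
  {"travel": [0,0,0],"delta_rot": [0,0,0]},
  {"travel": [0,0,0],"delta_rot": [0,0,0]},
  {"travel": [0,0,0],"delta_rot": [0,0,0]},
  {"travel": [0,0,0],"delta_rot": [0,0,0]},
], gripper=45, grip_force=35)

```text
t: 16.7
position: [0.4315, 0.3737, 0.0633]
eef_rot: [3.139, -0.002, 1.777]
wrist_force: [-0.9, -2.8, 7.2]
gripper_width: 0.0598
gripper_force: 36.0
```

Call:
step_arm([
  {"travel": [0,0,-3],"delta_rot": [0,0,0]},
  {"travel": [0,0,-8],"delta_rot": [0,0,0]},
  {"travel": [0,0,-8],"delta_rot": [0,0,0]},
  {"travel": [0,0,-8],"delta_rot": [0,0,0]},
])

```text
t: 17.1
position: [0.4308, 0.3732, 0.0696]
eef_rot: [3.141, -0.0, 1.778]
wrist_force: [0.7, -0.4, -1.6]
gripper_width: 0.0595
gripper_force: 38.0
```

```bash
python3 - <<'E'
from h import *
st=ctrl.get_state();im=capture("wrist");s=capture("scene");print(st["position"],st["gripper_width"],st["wrist_force"])
a=cv2.resize(im[150:350,140:380],(480,400),interpolation=3);b=cv2.resize(s[200:270,345:425],(320,280),interpolation=3)
o=np.zeros((400,800,3),np.uint8);o[:,:480]=a;o[:280,480:]=b;cv2.imwrite("pics/w10.png",o)
E
```

```text
[0.4308 0.3732 0.0696] 0.059469421360533944 [ 0.694  -0.3617 -1.5812]
```

View pics/w10.png

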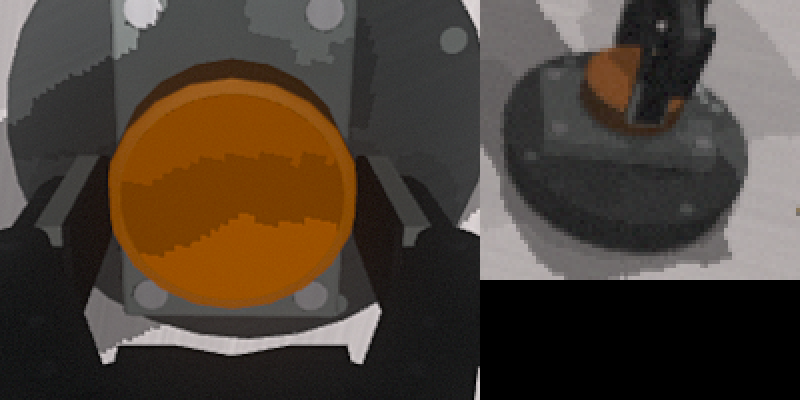

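The roundel is held level and lifted clear. I'm carrying it to the cradle.

Call:
step_arm([
  {"travel": [0,0,-20],"delta_rot": [0,0,0]},
  {"travel": [0,0,-50],"delta_rot": [0,0,0]},
  {"travel": [0,0,-85],"delta_rot": [0,0,0]},
  {"travel": [0,0,-110],"delta_rot": [0,0,0]},
  {"travel": [-20,-3,-118],"delta_rot": [0,0,0]},
])

```text
t: 17.7
position: [0.432, 0.3553, 0.1896]
eef_rot: [3.139, -0.003, 1.781]
wrist_force: [0.2, -0.7, -2.0]
gripper_width: 0.0594
gripper_force: 38.6
```

Call:
step_arm([
  {"travel": [-44,-6,0],"delta_rot": [0,0,0]},
  {"travel": [-88,-13,0],"delta_rot": [0,0,0]},
  {"travel": [-132,-19,0],"delta_rot": [0,0,0]},
  {"travel": [-176,-26,0],"delta_rot": [0,0,0]},
  {"travel": [-220,-32,0],"delta_rot": [0,0,0]},
])

```text
t: 18.2
position: [0.4455, 0.1292, 0.1872]
eef_rot: [3.142, -0.0, 1.778]
wrist_force: [1.8, 0.4, -1.8]
gripper_width: 0.0594
gripper_force: 38.6
```

Call:
step_arm([
  {"travel": [-44,-6,0],"delta_rot": [0,0,0]},
  {"travel": [-88,-13,0],"delta_rot": [0,0,0]},
  {"travel": [-132,-19,0],"delta_rot": [0,0,0]},
  {"travel": [-176,-26,0],"delta_rot": [0,0,0]},
  {"travel": [-220,-32,0],"delta_rot": [0,0,0]},
])

```text
t: 18.7
position: [0.4593, -0.0926, 0.1873]
eef_rot: [3.141, -0.0, 1.778]
wrist_force: [1.2, 1.2, -1.2]
gripper_width: 0.0596
gripper_force: 38.6
```

Call:
step_arm([
  {"travel": [-44,-6,0],"delta_rot": [0,0,0]},
  {"travel": [-88,-13,0],"delta_rot": [0,0,0]},
  {"travel": [-132,-19,0],"delta_rot": [0,0,0]},
  {"travel": [-176,-26,0],"delta_rot": [0,0,0]},
  {"travel": [-220,-32,0],"delta_rot": [0,0,0]},
])

```text
t: 19.2
position: [0.4733, -0.3145, 0.1871]
eef_rot: [-3.141, -0.0, 1.778]
wrist_force: [1.0, 0.9, -0.3]
gripper_width: 0.0593
gripper_force: 38.6
```

Call:
step_arm([
  {"travel": [-17,-4,0],"delta_rot": [0,0,0]},
  {"travel": [-17,-4,0],"delta_rot": [0,0,0]},
  {"travel": [-17,-4,0],"delta_rot": [0,0,0]},
])

```text
t: 19.5
position: [0.473, -0.33, 0.1869]
eef_rot: [-3.141, -0.0, 1.777]
wrist_force: [1.0, 0.1, -1.9]
gripper_width: 0.0598
gripper_force: 38.5
```

```bash
python3 - <<'E'
from h import *
st=ctrl.get_state();im=capture("wrist");K,T=cam("wrist",st);cv2.imwrite("pics/w11raw.png",im)
print(st["position"],st["eef_rot"],st["gripper_width"])
w=seg(im,K,T,(100,100,40),(130,255,255),.008,(120,40,400,300))
print("amber");r=seg(im,K,T,(5,130,40),(20,255,255),st["position"][2]+.0087,(150,100,370,330))
E
```

```text
[ 0.473  -0.33    0.1869] [-3.141  -0.0005  1.7774] 0.059843237376164614
bbox px (211, 124, 88, 68) area 4305.0 rect ((469.428955078125, -318.7862854003906), (93.71939849853516, 71.36837768554688), 12.59786605834961) circ ((472.10357666015625, -330.0035400390625), 47.41041946411133)
amber
bbox px (194, 180, 125, 124) area 11478.0 rect ((472.79278564453125, -329.378662109375), (59.73735809326172, 62.566436767578125), 39.89692687988281) circ ((472.9180603027344, -328.74945068359375), 32.01692199707031)
```

The cradle is at (472,-330) and the roundel over it at (473,-329), in mm, so they are aligned. I'm lowering it, slowly at the end.

Call:
step_arm([
  {"travel": [-1,-1,35],"delta_rot": [0,0,0]},
  {"travel": [-1,-1,75],"delta_rot": [0,0,0]},
  {"travel": [-1,-1,115],"delta_rot": [0,0,0]},
  {"travel": [-1,-1,142],"delta_rot": [0,0,0]},
  {"travel": [-1,-1,157],"delta_rot": [0,0,0]},
])

```text
t: 20.05
position: [0.4721, -0.3296, 0.0282]
eef_rot: [-3.14, -0.002, 1.779]
wrist_force: [-0.1, -1.0, -0.8]
gripper_width: 0.0594
gripper_force: 38.5
```

Call:
step_arm([
  {"travel": [0,0,1],"delta_rot": [0,0,0]},
  {"travel": [0,0,3],"delta_rot": [0,0,0]},
  {"travel": [0,0,5],"delta_rot": [0,0,0]},
  {"travel": [0,0,6],"delta_rot": [0,0,0]},
  {"travel": [0,0,6],"delta_rot": [0,0,0]},
])

```text
t: 20.55
position: [0.4727, -0.3315, 0.0248]
eef_rot: [3.141, 0.001, 1.778]
wrist_force: [0.1, 0.0, -1.0]
gripper_width: 0.0595
gripper_force: 38.5
```

Call:
step_arm([
  {"travel": [1,0,1],"delta_rot": [0,0,0]},
  {"travel": [1,0,2.5],"delta_rot": [0,0,0]},
  {"travel": [1,0,4],"delta_rot": [0,0,0]},
  {"travel": [1,0,5.5],"delta_rot": [0,0,0]},
  {"travel": [1,0,7],"delta_rot": [0,0,0]},
])

```text
t: 21.05
position: [0.4722, -0.3305, 0.0171]
eef_rot: [-3.141, 0.0, 1.778]
wrist_force: [-0.2, -0.4, -1.1]
gripper_width: 0.0595
gripper_force: 38.5
```

Call:
step_arm([
  {"travel": [0,0,0.5],"delta_rot": [0,0,0]},
  {"travel": [0,0,1],"delta_rot": [0,0,0]},
  {"travel": [0,0,1],"delta_rot": [0,0,0]},
])

```text
t: 21.35
position: [0.4722, -0.3305, 0.0162]
eef_rot: [-3.142, 0.0, 1.778]
wrist_force: [-0.3, 0.2, -1.7]
gripper_width: 0.0597
gripper_force: 38.5
```

Call:
step_arm([
  {"travel": [0,0,0.5],"delta_rot": [0,0,0]},
  {"travel": [0,0,1],"delta_rot": [0,0,0]},
  {"travel": [0,0,1],"delta_rot": [0,0,0]},
])

```text
t: 21.65
position: [0.4722, -0.3305, 0.0154]
eef_rot: [3.141, 0.0, 1.778]
wrist_force: [-1.2, 0.4, 2.1]
gripper_width: 0.0598
gripper_force: 39.0
```

Call:
step_arm([
  {"travel": [0,0,0.3],"delta_rot": [0,0,0]},
  {"travel": [0,0,0.5],"delta_rot": [0,0,0]},
  {"travel": [0,0,0.5],"delta_rot": [0,0,0]},
])

```text
t: 21.95
position: [0.4723, -0.3305, 0.0153]
eef_rot: [3.141, -0.0, 1.778]
wrist_force: [-3.8, 3.1, 13.0]
gripper_width: 0.0593
gripper_force: 40.1
```

It has touched down gently. I'll release, rise, check, and then head back to the plate.

Call:
step_arm([
  {"travel": [0,0,0],"delta_rot": [0,0,0]},
  {"travel": [0,0,0],"delta_rot": [0,0,0]},
  {"travel": [0,0,0],"delta_rot": [0,0,0]},
  {"travel": [0,0,-10],"delta_rot": [0,0,0]},
  {"travel": [0,0,-40],"delta_rot": [0,0,0]},
], gripper=76)

```text
t: 22.45
position: [0.471, -0.3298, 0.0538]
eef_rot: [-3.139, -0.002, 1.778]
wrist_force: [0.5, -0.1, 0.7]
gripper_width: 0.076
gripper_force: 0.0
```

Call:
step_arm([
  {"travel": [0,0,-40],"delta_rot": [0,0,0]},
  {"travel": [0,0,-80],"delta_rot": [0,0,0]},
  {"travel": [0,0,-120],"delta_rot": [0,0,0]},
  {"travel": [0,0,-130],"delta_rot": [0,0,0]},
  {"travel": [0,0,-130],"delta_rot": [0,0,0]},
], gripper=85)

```text
t: 22.95
position: [0.4728, -0.3308, 0.1867]
eef_rot: [3.139, 0.002, 1.778]
wrist_force: [-0.1, -0.1, -0.6]
gripper_width: 0.0852
gripper_force: 0.0
```

```bash
python3 - <<'E'
from h import *
st=ctrl.get_state();im=capture("wrist");K,T=cam("wrist",st);print(st["position"])
seg(im,K,T,(100,100,40),(130,255,255),.008,(120,40,400,300),25);seg(im,K,T,(5,130,40),(20,255,255),.024,(150,80,370,330))
cv2.imwrite("pics/w12.png",cv2.resize(im[80:280,140:380],None,fx=2,fy=2,interpolation=3));print(to_tool((.433,.371,.19),st))
# plate from st9
st=np.load("st9.npy",allow_pickle=True).item();im=cv2.imread("pics/w9raw.png");K,T=cam("wrist",st)
q=px2w(K,T,np.array([(203.5,136),(388,138),(381,409),(211,409)])/2.5+[140,70],.052);d=(q[1]+q[0]-q[2]-q[3])/2
print("plate",q,q.mean(0),np.degrees(np.arctan2(d[1],d[0])),np.linalg.norm(d))
E
```

```text
[ 0.4728 -0.3308  0.1867]
bbox px (211, 123, 88, 87) area 5886.0 rect ((472.24835205078125, -329.73492431640625), (93.57927703857422, 93.66242980957031), 11.749157905578613) circ ((472.0125732421875, -329.9366760253906), 47.4532356262207)
bbox px (226, 142, 59, 59) area 2605.0 rect ((473.11065673828125, -330.635498046875), (59.581626892089844, 59.832759857177734), 74.40389251708984) circ ((473.028076171875, -330.6507568359375), 30.466468811035156)
[694.9648 105.3594  -4.1864]
plate [[0.3909 0.4153]
 [0.4539 0.4275]
 [0.4751 0.3279]
 [0.4113 0.3149]] [0.4328 0.3714] 101.72570512899917 0.10217689544716078
```

View pics/w12.png

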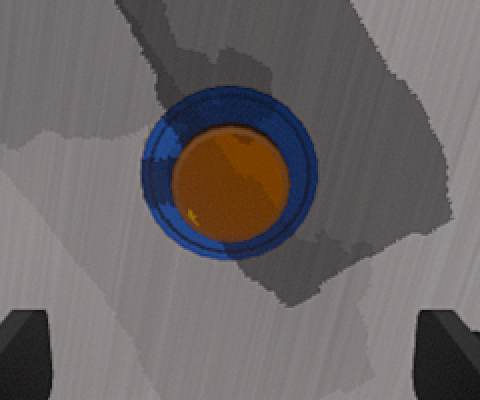

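The glass lies flat in the cradle, 1 mm off centre. I'm going back for the backplate.

Call:
step_arm([
  {"travel": [44,7,0],"delta_rot": [0,0,0]},
  {"travel": [88,13,0],"delta_rot": [0,0,0]},
  {"travel": [132,20,0],"delta_rot": [0,0,0]},
  {"travel": [176,27,0],"delta_rot": [0,0,0]},
  {"travel": [220,33,0],"delta_rot": [0,0,0]},
])

```text
t: 23.5
position: [0.4582, -0.1064, 0.1835]
eef_rot: [-3.14, -0.0, 1.778]
wrist_force: [1.7, 0.1, 0.6]
gripper_width: 0.0851
gripper_force: 0.0
```

Call:
step_arm([
  {"travel": [44,7,0],"delta_rot": [0,0,0]},
  {"travel": [88,13,0],"delta_rot": [0,0,0]},
  {"travel": [132,20,0],"delta_rot": [0,0,0]},
  {"travel": [176,27,0],"delta_rot": [0,0,0]},
  {"travel": [220,33,0],"delta_rot": [0,0,0]},
])

```text
t: 24.0
position: [0.4452, 0.1154, 0.1836]
eef_rot: [-3.14, 0.0, 1.778]
wrist_force: [0.8, -1.4, -0.7]
gripper_width: 0.0849
gripper_force: 0.0
```

Call:
step_arm([
  {"travel": [44,7,0],"delta_rot": [0,0,0]},
  {"travel": [88,13,0],"delta_rot": [0,0,0]},
  {"travel": [132,20,0],"delta_rot": [0,0,0]},
  {"travel": [176,27,0],"delta_rot": [0,0,0]},
  {"travel": [220,33,0],"delta_rot": [0,0,0]},
])

```text
t: 24.5
position: [0.4324, 0.3372, 0.1831]
eef_rot: [-3.14, 0.001, 1.778]
wrist_force: [0.5, -0.2, 0.3]
gripper_width: 0.085
gripper_force: 0.0
```

Call:
step_arm([
  {"travel": [30,5,0],"delta_rot": [0,0,0]},
  {"travel": [35,6,0],"delta_rot": [0,0,0]},
  {"travel": [35,6,0],"delta_rot": [0,0,0]},
  {"travel": [35,6,0],"delta_rot": [0,0,0]},
])

```text
t: 24.9
position: [0.4321, 0.3698, 0.1838]
eef_rot: [-3.14, 0.001, 1.777]
wrist_force: [0.7, -0.7, -0.2]
gripper_width: 0.085
gripper_force: 0.0
```

```bash
python3 - <<'E'
from h import *
st=ctrl.get_state();im=capture("wrist");K,T=cam("wrist",st);cv2.imwrite("pics/w13raw.png",im);np.save("st13.npy",st,allow_pickle=True)
print(st["position"],np.degrees(st["eef_rot"][2]))
# screws: bright blobs on plate; expected plate corners for reference
c=np.array([.4328,.3714]);a=np.radians(101.7);X=np.array([np.cos(a),np.sin(a)]);Y=np.array([-X[1],X[0]])
co=[np.r_[c+i*X+j*Y,.052] for i,j in((.052,.033),(.052,-.033),(-.052,-.033),(-.052,.033))];print(w2px(K,T,co))
# edge refine: 1D gradient along normals of each side
g=cv2.GaussianBlur(cv2.cvtColor(im,6),(3,3),0).astype(float)
for n,(p0,t,nn,L) in {"+x":(c+.052*X,Y,X,.022),"-x":(c-.052*X,Y,X,.022),"+y":(c+.033*Y,X,Y,.04),"-y":(c-.033*Y,X,Y,.04)}.items():
    R_=[]
    for s in np.linspace(-L,L,15):
        d=np.arange(-.008,.008,.0004);pr=[g[int(round(v)),int(round(u))] for u,v in w2px(K,T,[np.r_[p0+s*t+k*nn,.052] for k in d])]
        dd=abs(np.convolve(pr,[1,1,1,0,-1,-1,-1],'valid'));R_.append((s*1000,d[3+dd.argmax()]*1000))
    R_=np.array(R_);print(n,"med",np.median(R_[:,1]),"iqr",np.percentile(R_[:,1],[25,75]),"slope deg",np.degrees(np.polyfit(*R_.T,1)[0]))
E
```

```text
[0.4321 0.3698 0.1838] 101.79352510490745
[[218.9099 119.7547]
 [294.0706 119.811 ]
 [290.4569 229.8351]
 [222.2583 229.7705]]
+x med -0.7999999999999969 iqr [-0.8 -0.6] slope deg -1.5105250962539891
-x med 1.200000000000003 iqr [1.2 1.2] slope deg -4.58366236104659
+y med 3.469446951953614e-15 iqr [0.  0.4] slope deg -1.360774763435706
-y med 1.600000000000004 iqr [1.6 2. ] slope deg 0.6016056848873639
```

Call:
step_arm([
  {"travel": [1,0,45],"delta_rot": [0,0,0]},
  {"travel": [1,0,90],"delta_rot": [0,0,0]},
  {"travel": [1,0,128],"delta_rot": [0,0,0]},
  {"travel": [1,0,141],"delta_rot": [0,0,0]},
  {"travel": [1,0,141],"delta_rot": [0,0,0]},
])

```text
t: 25.45
position: [0.4317, 0.3709, 0.0428]
eef_rot: [-3.14, 0.002, 1.777]
wrist_force: [0.1, 0.4, 0.7]
gripper_width: 0.0847
gripper_force: 0.0
```

Call:
step_arm([
  {"travel": [0,0,0],"delta_rot": [0,0,0]},
  {"travel": [0,0,0],"delta_rot": [0,0,0]},
  {"travel": [0,0,0],"delta_rot": [0,0,0]},
  {"travel": [0,0,0],"delta_rot": [0,0,0]},
  {"travel": [0,0,0],"delta_rot": [0,0,0]},
], gripper=50, grip_force=60)

```text
t: 25.95
position: [0.4353, 0.3743, 0.0488]
eef_rot: [3.134, -0.005, 1.777]
wrist_force: [0.5, -3.5, 44.3]
gripper_width: 0.0496
gripper_force: 22.2
```

Call:
step_arm([
  {"travel": [0,0,-3],"delta_rot": [0,0,0]},
  {"travel": [0,0,-15],"delta_rot": [0,0,0]},
  {"travel": [0,0,-15],"delta_rot": [0,0,0]},
])

```text
t: 26.25
position: [0.4328, 0.3731, 0.0613]
eef_rot: [3.139, -0.002, 1.778]
wrist_force: [0.5, -0.1, -0.5]
gripper_width: 0.0504
gripper_force: 0.0
```

The fingers closed over the plate's top, because the open tips stand about 13 mm back. I'll reopen, check where the plate lies, and go lower.

Call:
step_arm([
  {"travel": [0,0,-45],"delta_rot": [0,0,0]},
  {"travel": [0,0,-90],"delta_rot": [0,0,0]},
  {"travel": [0,0,-120],"delta_rot": [0,0,0]},
  {"travel": [0,0,-120],"delta_rot": [0,0,0]},
  {"travel": [0,0,-120],"delta_rot": [0,0,0]},
], gripper=85)

```text
t: 26.75
position: [0.4319, 0.3725, 0.1794]
eef_rot: [3.141, -0.001, 1.778]
wrist_force: [-0.4, -1.0, -1.0]
gripper_width: 0.0851
gripper_force: 0.0
```

```bash
cat >>h.py <<'E'
def plate(im,K,T,c,deg,z,hx=.052,hy=.033,lx=.04,ly=.022,search=.012):
    g=cv2.GaussianBlur(cv2.cvtColor(im,6),(3,3),0).astype(np.float32)
    a=np.radians(deg);X=np.array([np.cos(a),np.sin(a)]);Y=np.array([-X[1],X[0]]);c=np.array(c);res={}
    d=np.arange(-search,search,.0004)
    for n,(p0,t,nn,L) in {"+x":(c+hx*X,Y,X,ly),"-x":(c-hx*X,Y,X,ly),"+y":(c+hy*Y,X,Y,lx),"-y":(c-hy*Y,X,Y,lx)}.items():
        s=np.linspace(-L,L,25);P=np.array([w2px(K,T,[np.r_[p0+q*t+k*nn,z] for k in d]) for q in s]).astype(np.float32)
        pr=cv2.remap(g,P[...,0],P[...,1],1)
        dd=np.array([abs(np.convolve(r,[1,1,1,0,-1,-1,-1],'valid')) for r in pr]);e=d[3+dd.argmax(1)]*1000
        k=abs(e-np.median(e))<1.5;res[n]=np.median(e)
        print(n,"off mm",round(float(np.median(e)),2),"inl",k.sum(),"slope deg",np.degrees(np.polyfit(s[k]*1000,e[k],1)[0]).round(2))
    c2=c+(X*(res["+x"]+res["-x"])+Y*(res["+y"]+res["-y"]))/2000;print("centre",c2);return c2
E
python3 - <<'E'
from h import *
st=np.load("st13.npy",allow_pickle=True).item();im=cv2.imread("pics/w13raw.png");K,T=cam("wrist",st)
plate(im,K,T,(.432,.3712),101.8,.052)
st=ctrl.get_state();im=capture("wrist");K,T=cam("wrist",st);cv2.imwrite("pics/w14raw.png",im);print(st["position"],np.degrees(st["eef_rot"][2]))
c=plate(im,K,T,(.432,.3712),101.8,.052);print(to_tool((c[0],c[1],.034),st))
E
```

```text
+x off mm -0.8 inl 17 slope deg 1.01
-x off mm -10.8 inl 20 slope deg -0.0
+y off mm -0.8 inl 24 slope deg -0.86
-y off mm 0.8 inl 24 slope deg -0.37
centre [0.4332 0.3655]
[0.4319 0.3725 0.1794] 101.87632786735406
+x off mm -0.8 inl 19 slope deg -0.44
-x off mm -10.8 inl 20 slope deg -0.0
+y off mm 1.6 inl 25 slope deg 0.05
-y off mm 3.6 inl 25 slope deg 0.39
centre [0.4306 0.365 ]
[ -7.2362  -2.8834 145.3917]
```

Call:
step_arm([
  {"travel": [-1,-3,45],"delta_rot": [0,0,0]},
  {"travel": [-1,-3,90],"delta_rot": [0,0,0]},
  {"travel": [-1,-3,128],"delta_rot": [0,0,0]},
  {"travel": [-1,-3,142],"delta_rot": [0,0,0]},
  {"travel": [-1,-3,145],"delta_rot": [0,0,0]},
])

```text
t: 27.3
position: [0.4284, 0.3697, 0.032]
eef_rot: [-3.139, 0.002, 1.778]
wrist_force: [-0.8, -0.7, 0.7]
gripper_width: 0.0849
gripper_force: 0.0
```

Call:
step_arm([
  {"travel": [0,0,0],"delta_rot": [0,0,0]},
  {"travel": [0,0,0],"delta_rot": [0,0,0]},
])

```text
t: 27.5
position: [0.4299, 0.3713, 0.0353]
eef_rot: [3.14, -0.001, 1.778]
wrist_force: [-0.8, 0.6, -0.2]
gripper_width: 0.0848
gripper_force: 0.0
```

Settled at 0.035 and on the plate's centre. Closing now.

Call:
step_arm([
  {"travel": [0,0,1],"delta_rot": [0,0,0]},
  {"travel": [0,0,1],"delta_rot": [0,0,0]},
  {"travel": [0,0,1],"delta_rot": [0,0,0]},
  {"travel": [0,0,1],"delta_rot": [0,0,0]},
], gripper=58, grip_force=40)

```text
t: 27.9
position: [0.4296, 0.3712, 0.0339]
eef_rot: [3.14, -0.001, 1.778]
wrist_force: [-1.4, -1.6, 10.5]
gripper_width: 0.0646
gripper_force: 42.3
```

Call:
step_arm([
  {"travel": [0,0,-3],"delta_rot": [0,0,0]},
  {"travel": [0,0,-10],"delta_rot": [0,0,0]},
  {"travel": [0,0,-15],"delta_rot": [0,0,0]},
  {"travel": [0,0,-15],"delta_rot": [0,0,0]},
], grip_force=60)

```text
t: 28.3
position: [0.4295, 0.371, 0.0487]
eef_rot: [3.141, -0.001, 1.778]
wrist_force: [0.5, 0.1, -2.3]
gripper_width: 0.0643
gripper_force: 67.3
```

```bash
python3 - <<'E'
from h import *
F=[];W=[]
st=ctrl.get_state();print(st["position"],st["wrist_force"],st["gripper_width"],st["gripper_force"],st["joints"])
im=capture("wrist");K,T=cam("wrist",st);a=np.degrees(st["eef_rot"][2])
plate(im,K,T,st["position"][:2],a,st["position"][2]+.018)
E
```

```text
[0.4295 0.371  0.0487] [ 0.4803  0.145  -2.2835] 0.06426899503595798 67.33112454414368 [-0.9887  0.5707  0.2837  1.8963 -0.2355  0.7054 -0.3606]
+x off mm 1.2 inl 4 slope deg 2.5
-x off mm 1.6 inl 3 slope deg -1.49
+y off mm -1.2 inl 16 slope deg -0.51
-y off mm 0.4 inl 21 slope deg 0.08
centre [0.4296 0.3725]
```

The plate is held (−2.3 N) and square to the tool. I'm carrying it to the rack, turning as I go.

Call:
step_arm([
  {"travel": [0,0,-30],"delta_rot": [0,0,0]},
  {"travel": [0,0,-70],"delta_rot": [0,0,0]},
  {"travel": [0,0,-110],"delta_rot": [0,0,0]},
  {"travel": [0,0,-140],"delta_rot": [0,0,0]},
  {"travel": [0,0,-142],"delta_rot": [0,0,0]},
])

```text
t: 28.85
position: [0.4304, 0.3717, 0.1934]
eef_rot: [3.137, -0.003, 1.778]
wrist_force: [0.7, 0.6, -1.9]
gripper_width: 0.0642
gripper_force: 68.5
```

Call:
step_arm([
  {"travel": [-36,23,0],"delta_rot": [0,0,-0.14]},
  {"travel": [-71,46,0],"delta_rot": [0,0,-0.28]},
  {"travel": [-107,68,0],"delta_rot": [0,0,-0.42]},
  {"travel": [-142,91,0],"delta_rot": [0,0,-0.56]},
  {"travel": [-178,114,0],"delta_rot": [0,0,-0.7]},
])

```text
t: 29.35
position: [0.5778, 0.2186, 0.1886]
eef_rot: [-3.14, -0.001, 2.484]
wrist_force: [0.4, 1.0, -1.8]
gripper_width: 0.0643
gripper_force: 68.4
```

Call:
step_arm([
  {"travel": [-30,-4,0],"delta_rot": [0,0,-0.14]},
  {"travel": [-60,-8,0],"delta_rot": [0,0,-0.28]},
  {"travel": [-84,-10,0],"delta_rot": [0,0,-0.42]},
  {"travel": [-84,-10,0],"delta_rot": [0,0,-0.56]},
  {"travel": [-84,-10,0],"delta_rot": [0,0,-0.7]},
])

```text
t: 29.85
position: [0.6373, 0.1593, 0.1881]
eef_rot: [-3.141, -0.002, -3.101]
wrist_force: [0.6, 0.2, -2.4]
gripper_width: 0.0643
gripper_force: 68.4
```

Call:
step_arm([
  {"travel": [0,0,0],"delta_rot": [0,0,-0.045]},
  {"travel": [0,0,0],"delta_rot": [0,0,-0.045]},
  {"travel": [0,0,0],"delta_rot": [0,0,-0.045]},
])

```text
t: 30.15
position: [0.637, 0.1602, 0.1889]
eef_rot: [-3.141, -0.001, -3.062]
wrist_force: [0.2, 0.1, -2.8]
gripper_width: 0.0643
gripper_force: 68.4
```

```bash
python3 - <<'E'
from h import *
st=ctrl.get_state();im=capture("wrist");K,T=cam("wrist",st);cv2.imwrite("pics/w15raw.png",im);np.save("st15.npy",st,allow_pickle=True)
print(st["position"],st["eef_rot"],np.degrees(st["eef_rot"][2]),st["gripper_width"])
a=np.radians(184.8);X=np.array([np.cos(a),np.sin(a)]);Y=np.array([-X[1],X[0]]);c=np.array([.6375,.1607])
print(w2px(K,T,[np.r_[c+i*X+j*Y,.008] for i,j in((.065,.045),(.065,-.045),(-.065,-.045),(-.065,.045))]))
cv2.imwrite("pics/w15.png",cv2.resize(im,(800,600),interpolation=3))
E
```

```text
[0.637  0.1602 0.1889] [-3.1414 -0.0011 -3.0623] -175.4577224817947 0.06426318074797323
[[212.4074 106.7354]
 [300.2657 106.2407]
 [296.5144 224.7005]
 [217.3101 225.1521]]
```

View pics/w15.png

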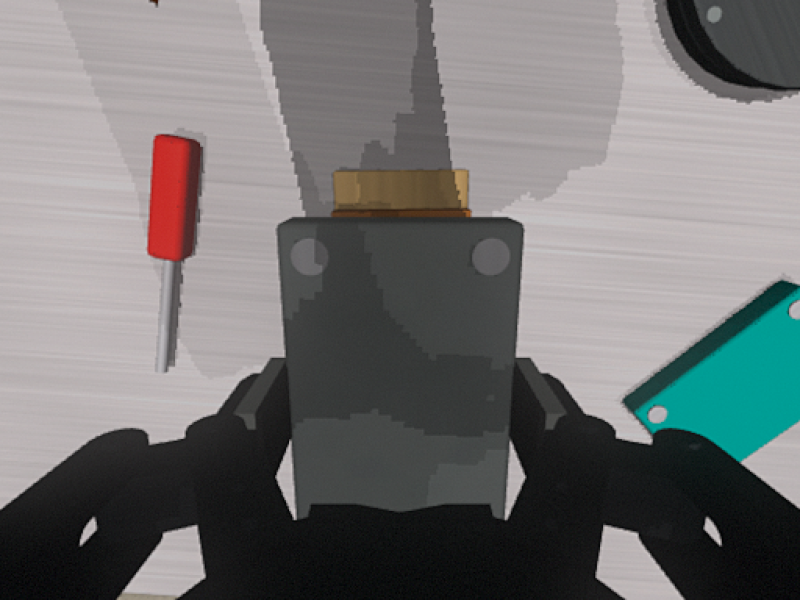

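The plate is held square, and the rack's far end shows at (400,170), spanning x 332–468. I'll measure the rack end, its sides and the plate's front edge at sub-pixel level.

```bash
cat >e.py <<'E'
from h import *
def edges(im,K,T,p0,t,nn,L,z,search=.007,n=31):
    g=cv2.GaussianBlur(im,(3,3),0).astype(np.float32);d=np.arange(-search,search,.0003);s=np.linspace(L[0],L[1],n)
    P=np.array([w2px(K,T,[np.r_[p0+q*t+k*nn,z] for k in d]) for q in s]).astype(np.float32)
    pr=cv2.remap(g,P[...,0],P[...,1],1);k=np.r_[np.ones(5),0,-np.ones(5)]
    dd=np.array([sum(abs(np.convolve(r[:,c],k,'valid')) for c in range(3)) for r in pr]);e=d[5+dd.argmax(1)]*1000
    m=abs(e-np.median(e))<1;return round(float(np.median(e)),2),int(m.sum()),round(float(np.degrees(np.polyfit(s[m]*1000,e[m],1)[0])),2)
st=np.load("st15.npy",allow_pickle=True).item();im=cv2.imread("pics/w15raw.png");K,T=cam("wrist",st)
a=np.radians(184.8);X=np.array([np.cos(a),np.sin(a)]);Y=np.array([-X[1],X[0]]);c=np.array([.6375,.1607])
print("rack +x",edges(im,K,T,c+.065*X,Y,X,(-.04,.04),.008))
print("rack +y",edges(im,K,T,c+.045*Y,X,Y,(.045,.06),.008),"-y",edges(im,K,T,c-.045*Y,X,Y,(.045,.06),.008))
p=st["position"][:2];a=st["eef_rot"][2];X=np.array([np.cos(a),np.sin(a)]);Y=np.array([-X[1],X[0]]);z=st["position"][2]+.018
print("plate +x",edges(im,K,T,p+.052*X,Y,X,(-.029,.029),z))
for s in(1,-1): print("plate y",s,edges(im,K,T,p+s*.033*Y,X,Y,(.015,.048),z))
im=capture("top");K,T=cam("top")
E
python3 e.py
```

```text
rack +x (-1.6, 27, 0.09)
rack +y (0.2, 31, 0.37) -y (-0.1, 31, 0.62)
plate +x (2.9, 18, 0.33)
plate y 1 (-0.1, 31, 0.11)
plate y -1 (1.4, 31, -0.08)
```

Call:
step_arm([
  {"travel": [-3,1,40],"delta_rot": [0,0,-0.005]},
  {"travel": [-3,1,80],"delta_rot": [0,0,-0.005]},
  {"travel": [-3,1,120],"delta_rot": [0,0,-0.005]},
  {"travel": [-3,1,145],"delta_rot": [0,0,-0.005]},
  {"travel": [-3,1,154],"delta_rot": [0,0,-0.005]},
])

```text
t: 30.75
position: [0.6387, 0.1612, 0.0328]
eef_rot: [-3.141, -0.004, -3.056]
wrist_force: [-0.5, 0.1, -3.3]
gripper_width: 0.064
gripper_force: 68.3
```

Call:
step_arm([
  {"travel": [0,0,0],"delta_rot": [0,0,0]},
  {"travel": [0,0,0],"delta_rot": [0,0,0]},
  {"travel": [0,0,0],"delta_rot": [0,0,0]},
])

```text
t: 31.05
position: [0.6412, 0.1618, 0.0375]
eef_rot: [3.141, 0.002, -3.056]
wrist_force: [0.6, -0.2, -3.1]
gripper_width: 0.0641
gripper_force: 68.3
```

```bash
sed -i '/^st=np.load/,$d' e.py; cat >m.py <<'E'
from e import *
st=ctrl.get_state();im=capture("wrist");K,T=cam("wrist",st)
cv2.imwrite("pics/w16raw.png",im);np.save("st16.npy",st,allow_pickle=True)
p=st["position"][:2];a=st["eef_rot"][2];X=np.array([np.cos(a),np.sin(a)]);Y=np.array([-X[1],X[0]]);z=st["position"][2]
print(st["position"],np.degrees(a)%360,st["wrist_force"])
print("plate +x",edges(im,K,T,p+.052*X,Y,X,(-.029,.029),z+.018,.005))
for s in(1,-1): print("plate y",s,edges(im,K,T,p+s*.033*Y,X,Y,(.018,.048),z+.018,.005))
c=np.array([.6391,.1608]);a=np.radians(184.8);X=np.array([np.cos(a),np.sin(a)]);Y=np.array([-X[1],X[0]])
print("rack +x",edges(im,K,T,c+.065*X,Y,X,(-.04,.04),.008,.006))
for s in(1,-1): print("rack y",s,edges(im,K,T,c+s*.045*Y,X,Y,(.03,.06),.008,.006))
E
python3 m.py
```

```text
[0.6412 0.1618 0.0375] 184.92914239049642 [ 0.617  -0.1517 -3.0589]
plate +x (1.0, 29, 0.09)
plate y 1 (2.8, 19, 1.69)
plate y -1 (-1.4, 16, 1.34)
rack +x (0.3, 27, 0.41)
rack y 1 (-0.0, 20, -0.48)
rack y -1 (0.6, 19, 0.85)
```

Call:
step_arm([
  {"travel": [1.5,0,3],"delta_rot": [0,0,0]},
  {"travel": [1.5,0,6],"delta_rot": [0,0,0]},
  {"travel": [1.5,0,9],"delta_rot": [0,0,0]},
  {"travel": [1.5,0,11],"delta_rot": [0,0,0]},
  {"travel": [1.5,0,11],"delta_rot": [0,0,0]},
])

```text
t: 31.6
position: [0.6385, 0.1613, 0.0243]
eef_rot: [-3.141, -0.001, -3.055]
wrist_force: [0.5, -0.6, -2.1]
gripper_width: 0.0644
gripper_force: 68.4
```

Call:
step_arm([
  {"travel": [0,0,1],"delta_rot": [0,0,0]},
  {"travel": [0,0,2],"delta_rot": [0,0,0]},
  {"travel": [0,0,2],"delta_rot": [0,0,0]},
])

```text
t: 31.9
position: [0.6387, 0.1614, 0.0226]
eef_rot: [-3.141, -0.0, -3.055]
wrist_force: [0.1, 0.3, -2.6]
gripper_width: 0.0643
gripper_force: 68.4
```

```bash
python3 m.py
```

```text
[0.6387 0.1614 0.0226] 184.9368706403703 [ 0.1489  0.2513 -2.6459]
plate +x (1.0, 31, -0.03)
plate y 1 (-0.2, 25, 0.15)
plate y -1 (1.3, 17, -0.04)
rack +x (0.3, 29, 0.44)
rack y 1 (-0.0, 13, 0.47)
rack y -1 (0.9, 17, -0.67)
```

Call:
step_arm([
  {"travel": [-1,-0.6,0],"delta_rot": [0,0,0.005]},
  {"travel": [-1,-0.6,0.6],"delta_rot": [0,0,0.005]},
  {"travel": [-1,-0.6,1.2],"delta_rot": [0,0,0.005]},
  {"travel": [-1,-0.6,1.2],"delta_rot": [0,0,0.005]},
])

```text
t: 32.35
position: [0.6401, 0.1607, 0.0222]
eef_rot: [-3.142, 0.001, -3.061]
wrist_force: [-3.1, -2.0, 8.8]
gripper_width: 0.0643
gripper_force: 69.7
```

Contact. Release, rise and measure.

Call:
step_arm([
  {"travel": [0,0,0],"delta_rot": [0,0,0]},
  {"travel": [0,0,0],"delta_rot": [0,0,0]},
  {"travel": [0,0,0],"delta_rot": [0,0,0]},
  {"travel": [0,0,-10],"delta_rot": [0,0,0]},
  {"travel": [0,0,-30],"delta_rot": [0,0,0]},
], gripper=82)

```text
t: 32.85
position: [0.639, 0.1606, 0.0511]
eef_rot: [-3.141, -0.002, -3.06]
wrist_force: [0.3, -1.1, 1.0]
gripper_width: 0.0822
gripper_force: 0.0
```

Call:
step_arm([
  {"travel": [0,0,-40],"delta_rot": [0,0,0]},
  {"travel": [0,0,-80],"delta_rot": [0,0,0]},
  {"travel": [0,0,-130],"delta_rot": [0,0,0]},
  {"travel": [0,0,-138],"delta_rot": [0,0,0]},
  {"travel": [0,0,-138],"delta_rot": [0,0,0]},
])

```text
t: 33.35
position: [0.6407, 0.1611, 0.1922]
eef_rot: [3.141, 0.004, -3.06]
wrist_force: [-0.1, -0.3, -1.0]
gripper_width: 0.0816
gripper_force: 0.0
```

```bash
cat >f.py <<'E'
from e import *
st=ctrl.get_state();im=capture("wrist");K,T=cam("wrist",st);cv2.imwrite("pics/w17raw.png",im);print(st["position"],np.degrees(st["eef_rot"][2])%360)
a=np.radians(184.7);X=np.array([np.cos(a),np.sin(a)]);Y=np.array([-X[1],X[0]])
for nm,c,hx,hy,z,lx,ly in(("plate",(.639,.1605),.052,.033,.040,((-.045,.045)),(-.028,.028)),("rack",(.639,.1605),.065,.045,.008,((.045,.062)),(-.04,.04))):
    c=np.array(c);r=[edges(im,K,T,c+hx*X,Y,X,ly,z,.006),edges(im,K,T,c-hx*X,Y,X,ly,z,.006),edges(im,K,T,c+hy*Y,X,Y,lx,z,.006),edges(im,K,T,c-hy*Y,X,Y,lx,z,.006)]
    print(nm,r,"dX",(r[0][0]+r[1][0])/2,"dY",(r[2][0]+r[3][0])/2,"sizes",hx*2e3+r[0][0]-r[1][0],hy*2e3+r[2][0]-r[3][0])
c=np.array((.639,.1605))
for s in(1,-1):print("rack y at -x end",edges(im,K,T,c+s*.045*Y,X,Y,(-.062,-.055),.008,.006))
E
python3 f.py
```

```text
[0.6407 0.1611 0.1922] 184.654810855345
plate [(-0.9, 31, 0.29), (-1.2, 26, 0.16), (-0.3, 26, -0.44), (0.3, 25, -0.31)] dX -1.05 dY 0.0 sizes 104.3 65.4
rack [(0.3, 25, 0.25), (-0.9, 25, 0.34), (0.3, 30, 3.83), (-0.3, 31, 0.62)] dX -0.30000000000000004 dY 0.0 sizes 131.20000000000002 90.6
rack y at -x end (-0.9, 31, -1.16)
rack y at -x end (-0.9, 31, -1.93)
```

The plate is within 1 mm and 0.5° of the rack. I'll do a numeric check of the rest and hand in.

```bash
python3 - <<'E'
from h import *
K,T=cam("top");im=capture("top")
for n,p,z,lo,hi,r in(("driver",(.603,.0075),.012,(0,150,60),(8,255,255),20),("standoff",(.441,-.181),.008,(0,0,0),(180,255,90),20),("switch",(.443,-.015),.024,(45,80,30),(85,255,255),14),("roundel",(.472,-.33),.024,(5,130,40),(20,255,255),25)):
    u,v=w2px(K,T,[*p,z])[0].astype(int);print(n);seg(im,K,T,lo,hi,z,(u-r,v-r,u+r,v+r),1 if n in("driver","standoff") else 5)
ctrl.job_done()
E
```

```text
driver
bbox px (249, 144, 7, 21) area 75.5 rect ((603.41259765625, 7.609540939331055), (18.58148193359375, 75.27545928955078), 82.79212188720703) circ ((602.926513671875, 3.9383559226989746), 37.69017028808594)
standoff
bbox px (302, 188, 7, 19) area 65.5 rect ((441.42095947265625, -179.4565887451172), (21.635597229003906, 65.62786102294922), 87.903076171875) circ ((441.4859619140625, -177.68255615234375), 33.249568939208984)
switch
bbox px (256, 195, 8, 6) area 22.0 rect ((440.168212890625, -17.367168426513672), (25.544076919555664, 16.07521629333496), 62.335655212402344) circ ((437.7464294433594, -15.536750793457031), 13.27086067199707)
roundel
bbox px (340, 181, 10, 15) area 9.5 rect ((466.5580139160156, -314.3345031738281), (54.07044982910156, 24.441823959350586), 16.718311309814453) circ ((469.58465576171875, -324.411376953125), 27.08867645263672)
the job is handed in; nothing more can be done
```

The job is handed in: the switch is in the tray, the ring is down over the post, the glass was lowered gently into the cradle, and the backplate measures within about 1 mm and 0.5° of centred and square on the bearers. The driver and standoffs did not measurably move. My first try at the backplate closed on its top, pressing at 44 N on the wrist through the fingertips and shifting it about 2.6 mm before I regripped it.

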